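# Stamp the feet of square beakers in the pedal press

### The job

Stand every square beaker on the bench mouth down, foot up, fully home in a pocket of the stamping nest (any pocket), and once all of them are in, press the yellow pedal right down to its stop to stamp their feet, hold it there for about half a second, and let it spring back. Then move all the beakers to the wooden ware tray and leave them standing in it mouth down, flat on its floor; leave the ribs, bowl and brush where they are.

Things in the scene. Friction and masses are not known exactly. Their poses are not given: they have to be found in the camera images.
- beaker1: square fired-clay beaker, 54 x 54 mm across and 72 mm from foot to mouth, walls 5 mm, red-brown with a pale closed foot; 0.17 kg. Origin at the centre of the 54 x 54 x 72 block; its x axis points from the foot to the open mouth, y and z are square to the side walls. It starts lying on a side, mouth roughly to the robot's left or right (None if absent this time)
- beaker2: square fired-clay beaker, 54 x 54 mm across and 72 mm from foot to mouth, walls 5 mm, red-brown with a pale closed foot; 0.17 kg. Origin at the centre of the 54 x 54 x 72 block; its x axis points from the foot to the open mouth, y and z are square to the side walls. It starts lying on a side, mouth roughly to the robot's left or right (None if absent this time)
- beaker3: square fired-clay beaker, 54 x 54 mm across and 72 mm from foot to mouth, walls 5 mm, red-brown with a pale closed foot; 0.17 kg. Origin at the centre of the 54 x 54 x 72 block; its x axis points from the foot to the open mouth, y and z are square to the side walls. It starts lying on a side, mouth roughly to the robot's left or right (None if absent this time)
- beaker4: square fired-clay beaker, 54 x 54 mm across and 72 mm from foot to mouth, walls 5 mm, red-brown with a pale closed foot; 0.17 kg. Origin at the centre of the 54 x 54 x 72 block; its x axis points from the foot to the open mouth, y and z are square to the side walls. It starts lying on a side, mouth roughly to the robot's left or right (None if absent this time)
- nest: stamping nest: aluminium plate 100 (x) x 400 (y) x 22 mm high, four square pockets in a row along y; origin under its centre. Behind, two blue posts 110 mm high at x 84 to 120, y +-190 mm carry a 360 mm stamp bar that leans back (to 170 mm high, x to 210) while the pedal is up; it swings over to lie just above the beakers' feet as the pedal goes down
- pocket1 (a point): centre of the floor of a square pocket of the nest, 59 x 59 mm, 14 mm deep, floor 8 mm above the table, sides along the nest's x and y; pockets are 100 mm apart
- pocket2 (a point): centre of the floor of a square pocket of the nest, 59 x 59 mm, 14 mm deep, floor 8 mm above the table, sides along the nest's x and y; pockets are 100 mm apart
- pocket3 (a point): centre of the floor of a square pocket of the nest, 59 x 59 mm, 14 mm deep, floor 8 mm above the table, sides along the nest's x and y; pockets are 100 mm apart
- pocket4 (a point): centre of the floor of a square pocket of the nest, 59 x 59 mm, 14 mm deep, floor 8 mm above the table, sides along the nest's x and y; pockets are 100 mm apart
- pedal (a joint): angle of the yellow sprung pedal: 0 up (at rest), 0.22 rad fully down on its stop; it takes about 10 N at its pad and springs back by itself
- pedal_pad (a point): middle of the black pad on top of the free (-x, robot side) end of the pedal plate, where to press, 61 mm above the table when up; it goes down about 27 mm. The plate is 70 mm wide, 155 mm long and hinged 125 mm further along +x
- tray: open wooden ware tray 280 (x) x 180 (y) mm outside, walls 6 mm thick and 17 mm high, inner floor 6 mm above the table; origin at the centre of its underside
- red_rib: red oval plastic potter's rib, 126 x 56 x 4 mm, lying flat; origin at the centre of its underside; bystander
- steel_rib: steel oval potter's rib, 126 x 56 x 4 mm, lying flat; origin at the centre of its underside; bystander
- bowl: clay-coloured bowl, 110 mm across, 45 mm high; origin at the centre of its underside; bystander
- brush: glaze brush about 170 mm long, lying flat; bystander
Things that resemble listed ones, but are neither listed nor needed, are in the scene too. Leave any blue look-alike of the beaker3 alone.

How it is judged:
On the way, in this order (a step that is already met when the one before it is completed fails the run):
1. all beakers present stand mouth down, fully home in pockets of the nest ((horizontal distance between beaker1 and pocket1 below 0.007 m or horizontal distance between beaker1 and pocket2 below 0.007 m or horizontal distance between beaker1 and pocket3 below 0.007 m or horizontal distance between beaker1 and pocket4 below 0.007 m) and angle between each of beaker1, beaker2, beaker3, beaker4's own x axis and vertical above 3 rad and height (world z) of beaker1 between 0.04 and 0.048 m and (horizontal distance between beaker2 and pocket1 below 0.007 m or horizontal distance between beaker2 and pocket2 below 0.007 m or horizontal distance between beaker2 and pocket3 below 0.007 m or horizontal distance between beaker2 and pocket4 below 0.007 m) and height (world z) of beaker2 between 0.04 and 0.048 m and (horizontal distance between beaker3 and pocket1 below 0.007 m or horizontal distance between beaker3 and pocket2 below 0.007 m or horizontal distance between beaker3 and pocket3 below 0.007 m or horizontal distance between beaker3 and pocket4 below 0.007 m) and height (world z) of beaker3 between 0.04 and 0.048 m and (horizontal distance between beaker4 and pocket1 below 0.007 m or horizontal distance between beaker4 and pocket2 below 0.007 m or horizontal distance between beaker4 and pocket3 below 0.007 m or horizontal distance between beaker4 and pocket4 below 0.007 m) and height (world z) of beaker4 between 0.04 and 0.048 m), for 0.2 s.
2. the pedal is pressed to its stop with all beakers seated in the nest (all of step 1 and value of joint pedal above 0.19 rad), for 0.3 s.
3. the pedal has sprung back up (value of joint pedal below 0.04 rad), for 0.1 s.
At the end, for the whole second after the job is handed in: every beaker present stands mouth down (within 8 degrees) on the floor of the ware tray, at rest and released, and the pedal is up (under 0.04 rad) (angle between each of beaker1, beaker2, beaker3, beaker4's own x axis and vertical above 3 rad and height (world z) of beaker1 between 0.037 and 0.046 m and x of beaker1 in the frame of tray between -0.114 and 0.114 m and y of beaker1 in the frame of tray between -0.064 and 0.064 m and linear speed of each of beaker1, beaker2, beaker3, beaker4 below 0.02 m/s and height (world z) of beaker2 between 0.037 and 0.046 m and x of beaker2 in the frame of tray between -0.114 and 0.114 m and y of beaker2 in the frame of tray between -0.064 and 0.064 m and height (world z) of beaker3 between 0.037 and 0.046 m and x of beaker3 in the frame of tray between -0.114 and 0.114 m and y of beaker3 in the frame of tray between -0.064 and 0.064 m and height (world z) of beaker4 between 0.037 and 0.046 m and x of beaker4 in the frame of tray between -0.114 and 0.114 m and y of beaker4 in the frame of tray between -0.064 and 0.064 m and value of joint pedal below 0.04 rad); the robot touches nothing.
It fails at once if the red rib is pushed more than 40 mm from its place (distance of red_rib from where it was at the start of the episode above 0.04 m).
It fails at once if the steel rib is pushed more than 40 mm from its place (distance of steel_rib from where it was at the start of the episode above 0.04 m).
It fails at once if the bowl is pushed more than 40 mm from its place (distance of bowl from where it was at the start of the episode above 0.04 m).
It fails at once if the brush is pushed more than 40 mm from its place (distance of brush from where it was at the start of the episode above 0.04 m).
Of beaker1, beaker2, beaker3, beaker4 only 3 to 4 are there at a start; the rules pass over those that are not, and their reading is None.
At some moment in a run one of beaker1, beaker2, beaker3, beaker4 may be knocked a few centimetres aside while the robot is not near it.
It also fails if it takes over 210 s, if anything falls off the work surface, if the arm or the gripper's body presses on something with over 40 N, if the wrist force passes 120 N, or if a joint passes its speed limit or range.

### The arm

A 6-joint arm with a two-finger parallel gripper is mounted at the origin on the work surface. World frame = base frame: x ahead of the robot, y to its left, z up, the work surface at z = 0. Lengths are in m, angles in rad, forces in N, time in s.
With the tool pointing down it reaches from about 0.25 to 0.725 m from the base axis. Payload 4 kg.
Tool frame: the origin (TCP) lies on the centre line of the jaws, within the pads' length; the fingertips stand 22 mm ahead of it and the grasp point (between the pads) lies 3 mm ahead of it (bot.tip_reach is the distance from the TCP to the fingertips, in m); z points along the fingers, y is the line along which they close (so a half turn about z gives the same grasp; the last joint's range is limited). The gripper opens to 85 mm and grips with 20 to 120 N. Pads are 22 mm wide; open, the fingers measure 114 mm over their backs; the gripper's body (76 mm by 85 mm) begins 54 mm behind the grasp point. The pads swing forward as they close: fully open they stand 13 mm farther back than shut.
Start: joints at [1.236, 0.241, 0.005, 1.335, 0, 1.571], TCP at [0.164, 0.472, 0.253] pointing down, gripper open.
Joint ranges: [-2.72, 2.72], [-1.05, 1.87], [-1.09, 1.28], [-1.99, 2.15], [-1.42, 1.44], [-3.14, 3.14]. Speed limits (rad/s): [2.79, 2.79, 3.14, 3.14, 3.14, 3.14].

### API

Orientations are given as a unit quaternion [x, y, z, w].
In Python, from workcell import bot gives the robot as it stands. The module is installed in compiled form; this text tells all that it offers.
- The arm moves only by the tool apply_moves, never from a script. Its argument "commands" is a list of rows, each a list of 4 numbers: the shift along the tool's x, y, z scaled (see below), then the turn about the tool's z scaled (see below). In form: [[tx, ty, tz, roll], ...]. A call has exactly 5 rows; each row shifts and turns the commanded pose from where the row before left it, along the tool's axes as they then stand; what a row does not reach is not made up. The controller multiplies each number of a shift by 20 mm and each number of a turn by 60 degrees. A row lasts 1/12 s, in which the tool goes at most 41.7 mm and 7.16 degrees, less where a joint would pass 70% of its speed; a pose out of reach is approached as far as the arm can. A call with a number of a shift or a turn outside -1 to 1 is refused whole. A call with a gripper value outside its range is refused whole. "claw" is the closure, from 0 (fully open) to 1 (shut), set as the call begins (left out, the last holds). The fingers move at their own pace and stop on an object; the grip force is fixed at half the most. Time passes only in rows, so rows that do not move let the fingers close, or fill a call up. It gives the time, the measured TCP pose, the force, the opening and the grip force at its end, in the units of the state.
- bot.get_obs(): the state, without advancing time (a new reading comes with each control period).
- bot.camera(name): name is "side" or "top" or "wrist"; returns a dict with "image" (420x560x3 uint8, blue, green, red), "camera_matrix" (3x3 intrinsics, pixels), "R" (3x3) and "t" (3): a world point X has camera coordinates R X + t. Camera axes: x right, y down, z forward; pixel columns grow to the right and rows downward; lengths in m; the calibration is good to about 2 mm. The wrist camera is an equidistant fisheye: a pixel r from the principal point sees the ray r / f radians off the axis. A picture is of the moment at which its call begins. There is no depth.
- bot.job_done(): hands the job in; it is judged then, once.
The state is a dict: "clock": time; "joint_pos": joint angles; "joint_vel": joint speeds; "tau": joint torques, N m; "eef_pos": TCP position; "tool_rot": TCP orientation; "ft_force": force on the tool from outside, world axes, zero at the start; "ft_torque": the same for the moment, N m; "grip_width": finger opening in m; "grasp_force": force on a finger pad.
Only numpy, scipy, OpenCV 4.12 (cv2) and the standard library are available. Lean on these libraries where they do the work, as an engineer would, in place of code of your own. Each camera call takes 0.05 s, during which the arm holds its last target. There are 200 camera calls.

## Working session

There is one attempt and no reset: what is moved stays moved. The work goes in short steps, Python scripts to look and compute and a tool call to move; the robot and the scene stay as the last step left them, time stands still between calls to the robot, and variables do not carry over. Pictures are saved under pics/ and viewed, at most 14 in all, crops included, and the job is handed in when it is done.

Besides the shell and the picture viewer there is one more tool, called by a JSON object that holds its "fn" and its "kwargs", one argument or row to a line. apply_moves: Moves the arm, as the interface text tells. Shifts and turns lie within -1 to 1; 1 stands for 20 mm of shift or 60 degrees of turn. Its arguments: {"type":"object","properties":{"commands":{"type":"array","items":{"type":"array","items":{"type":"number","minimum":-1,"maximum":1}}},"claw":{"type":"number"}},"required":["commands"]}

```bash
mkdir -p pics
python3 - <<'E'
from workcell import bot
import cv2,pickle
o=bot.get_obs(); print({k:o[k] for k in('clock','eef_pos','tool_rot','grip_width')}, bot.tip_reach)
d={}
for n in('top','side'):
    c=bot.camera(n); cv2.imwrite(f'pics/{n}0.png',cv2.resize(c['image'],(800,600),interpolation=cv2.INTER_CUBIC)); d[n]=c
    print(n,c['camera_matrix'],c['R'],c['t'])
pickle.dump(d,open('c0.pkl','wb'))
E
```

```text
{'clock': 0.0, 'eef_pos': array([0.16410744, 0.4716957 , 0.25242899]), 'tool_rot': array([ 1.66639802e-01,  9.86017300e-01, -1.01402675e-03, -1.77947462e-04]), 'grip_width': 0.08548489069693414} 0.022
top [[405.92923906   0.         278.9477286 ]
 [  0.         405.92923906 210.17368534]
 [  0.           0.           1.        ]] [[ 0.00973913 -0.99966761  0.02387106]
 [-0.99907812 -0.01072597 -0.04156746]
 [ 0.04180969 -0.02344423 -0.9988505 ]] [0.07946326 0.50317185 1.24790733]
side [[467.28560291   0.         271.434256  ]
 [  0.         467.28560291 207.80636381]
 [  0.           0.           1.        ]] [[ 0.99113048 -0.13216415  0.01389269]
 [-0.07025947 -0.60986984 -0.78938102]
 [ 0.1128006   0.78140349 -0.61374637]] [-0.49565755  0.13005815  1.33195456]
```

View pics/top0.png

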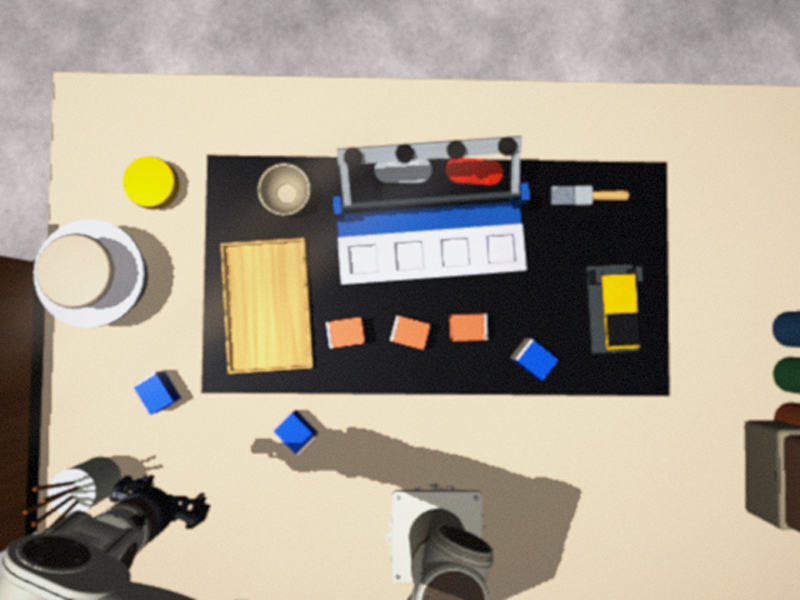

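View pics/side0.png

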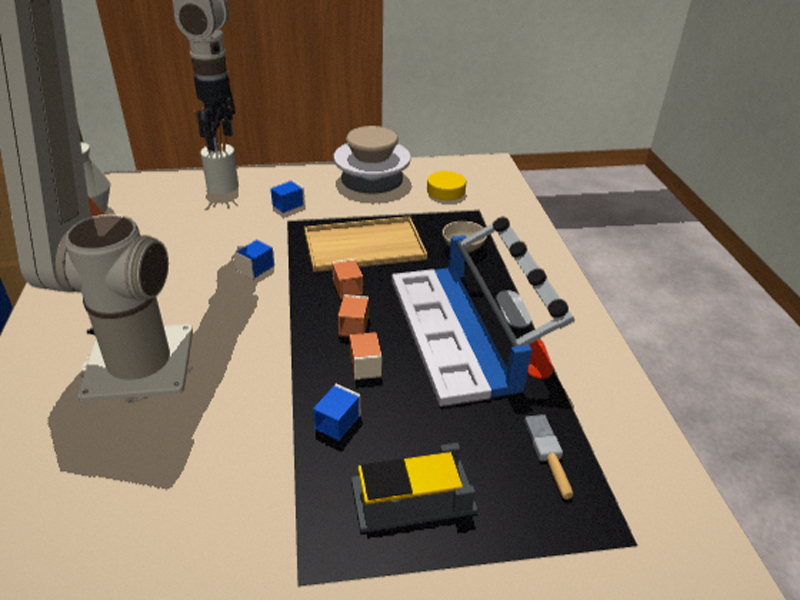

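Red-brown/orange candidates: (346,332), (410,332) and (468,327), which have pale feet. The blue look-alikes at (157,392), (295,432) and (534,358) stay put, and the posts and ribs are irrelevant. That means three beakers are present. I'll take a close crop to confirm the choice and the mouth directions.

Run:
```python
import pickle,cv2,numpy as np
d=pickle.load(open('c0.pkl','rb'))
a=d['top']['image'][145:250,225:375]; cv2.imwrite('pics/cropt.png',cv2.resize(a,None,fx=5,fy=5,interpolation=cv2.INTER_CUBIC))
b=d['side']['image'][175:275,215:365]; cv2.imwrite('pics/crops.png',cv2.resize(b,None,fx=5,fy=5,interpolation=cv2.INTER_CUBIC))
```

```text
(no output)
```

View pics/cropt.png

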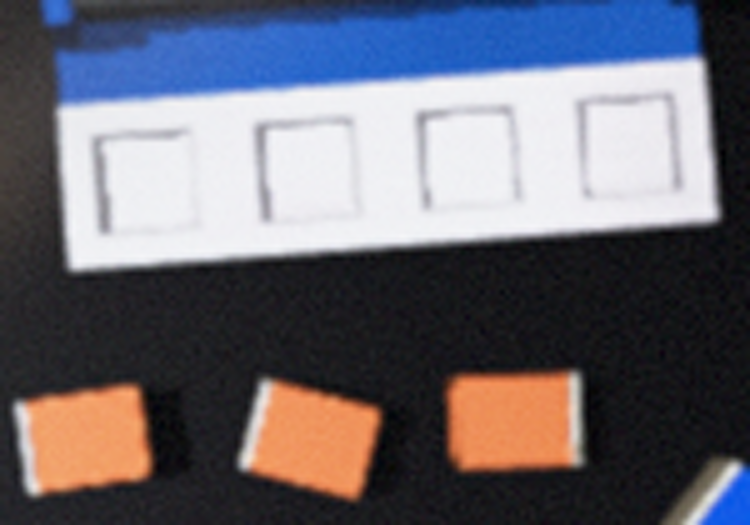

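View pics/crops.png

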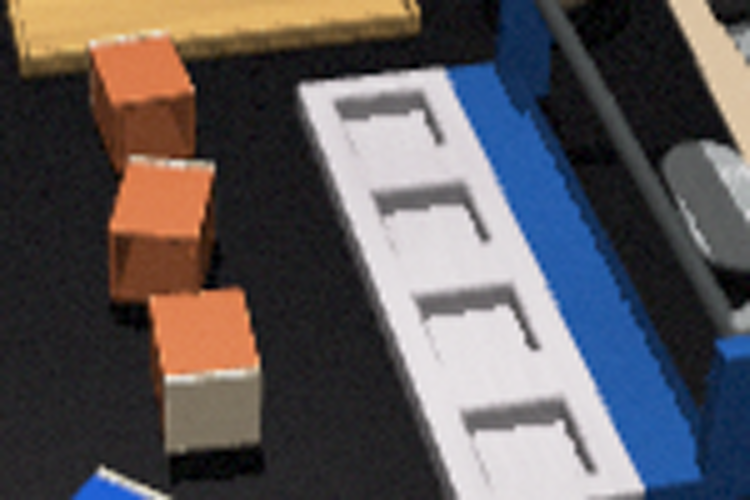

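Crop findings: beakers A (~85,440) and B (~310,440) have the pale foot on the left (+y). Beaker C (~515,420) has its foot on the right (-y), and the pockets are clear. Next I'll turn these into positions.

```bash
cat > h.py <<'E'
import numpy as np,pickle
from workcell import bot
def ray(c,uv,z):
    K,R,t=c['camera_matrix'],np.array(c['R']),np.array(c['t'])
    C=-R.T@t; out=[]
    for u,v in np.atleast_2d(uv):
        d=R.T@np.linalg.solve(K,[u,v,1]); out.append(C+d*(z-C[2])/d[2])
    return np.array(out)[:,:2]
def proj(c,P):
    q=np.array(c['R'])@np.array(P,float)+np.array(c['t']); q=c['camera_matrix']@q; return q[:2]/q[2]
def yaw(o):
    from scipy.spatial.transform import Rotation as Ro
    M=Ro.from_quat(o['tool_rot']).as_matrix(); return M
E
python3 - <<'E'
from h import *
c=pickle.load(open('c0.pkl','rb'))['top']
f=lambda L:[((u+.5)/5-.5+225,(v+.5)/5-.5+145) for u,v in L]
g=lambda L:[((u+.5)*.7-.5,(v+.5)*.7-.5) for u,v in L]
B=dict(A=[(14,402),(33,494),(140,384),(152,475)],B=[(264,380),(242,468),(381,408),(360,500)],C=[(580,371),(583,466),(448,375),(457,470)])
for k,L in B.items():
    p=ray(c,f(L),.054); ft=p[:2].mean(0); mo=p[2:].mean(0); d=mo-ft
    print(k,p.mean(0).round(4),'ang',np.degrees(np.arctan2(d[1],d[0])).round(1),np.linalg.norm(d).round(4),np.linalg.norm(p[0]-p[1]).round(4))
P=[[(95,134),(188,130),(198,228),(102,234)],[(258,124),(352,120),(360,213),(266,220)],[(420,112),(513,107),(520,202),(428,208)],[(580,100),(674,94),(682,188),(590,198)]]
for L in P:
    p=ray(c,f(L),.022); print('pk',p.mean(0).round(4))
n=ray(c,f([(70,270),(719,220),(57,104),(703,58)]),.022); print('nest',n.round(4),n.mean(0))
t=ray(c,g([(221,242),(304,238),(313,370),(229,374)]),.017); print('tray',t.round(4),t.mean(0).round(4))
print('pad',ray(c,g([(622,331)]),.061), 'blue',ray(c,g([(534,358),(295,432),(512,362),(558,362)]),.03))
E
```

```text
A [0.4333 0.1963] ang -80.9 0.0735 0.0558
B [0.4344 0.0611] ang -103.8 0.0724 0.054
C [ 0.4466 -0.0617] ang 92.3 0.0775 0.0568
pk [0.591  0.1632]
pk [0.5998 0.0629]
pk [ 0.6085 -0.0366]
pk [ 0.6174 -0.1365]
nest [[ 0.536   0.2089]
 [ 0.5715 -0.1909]
 [ 0.6381  0.2183]
 [ 0.6721 -0.1809]] [0.60442025 0.01383373]
tray [[0.6236 0.4679]
 [0.6346 0.2904]
 [0.3513 0.2666]
 [0.3414 0.4447]] [0.4878 0.3674]
pad [[ 0.44119566 -0.38250994]] blue [[ 0.38157276 -0.20515939]
 [ 0.22213304  0.3006638 ]
 [ 0.37267083 -0.1579479 ]
 [ 0.37348201 -0.25676042]]
```

{"fn": "apply_moves", "kwargs": {
  "commands": [
    [-0.833, -0.376, 0, 0],
    [-0.833, -0.376, 0, 0],
    [-0.833, -0.376, 0, 0],
    [-0.833, -0.376, 0, 0],
    [-0.833, -0.376, 0, 0]
  ],
  "claw": 0
}}

```text
clock: 0.52
eef_pos: [0.2309, 0.4085, 0.2528]
tool_rot: [0.166, 0.986, -0.001, -0.0]
ft_force: [0.1, 0.7, 0.1]
grip_width: 0.0854
grasp_force: 0.0
```

{"fn": "apply_moves", "kwargs": {
  "commands": [
    [-0.833, -0.376, 0, 0],
    [-0.833, -0.376, 0, 0],
    [-0.833, -0.376, 0, 0],
    [-0.833, -0.376, 0, 0],
    [-0.833, -0.376, 0, 0]
  ]
}}

```text
clock: 0.93
eef_pos: [0.2973, 0.3455, 0.2529]
tool_rot: [0.167, 0.986, -0.0, -0.0]
ft_force: [0.8, -0.1, -0.4]
grip_width: 0.0853
grasp_force: 0.0
```

{"fn": "apply_moves", "kwargs": {
  "commands": [
    [-0.833, -0.376, 0, 0],
    [-0.833, -0.376, 0, 0],
    [-0.833, -0.376, 0, 0],
    [-0.833, -0.376, 0, 0],
    [-0.833, -0.376, 0, 0]
  ]
}}

```text
clock: 1.35
eef_pos: [0.3636, 0.2827, 0.2529]
tool_rot: [0.167, 0.986, -0.0, -0.0]
ft_force: [-0.6, 0.3, -0.5]
grip_width: 0.0856
grasp_force: 0.0
```

{"fn": "apply_moves", "kwargs": {
  "commands": [
    [-0.833, -0.376, 0, 0],
    [-0.833, -0.376, 0, 0],
    [-0.833, -0.376, 0, 0],
    [-0.833, -0.376, 0, 0],
    [-0.833, -0.376, 0, 0]
  ]
}}

```text
clock: 1.77
eef_pos: [0.4299, 0.2199, 0.2528]
tool_rot: [0.167, 0.986, -0.0, -0.0]
ft_force: [-0.1, -0.5, 0.8]
grip_width: 0.0854
grasp_force: 0.0
```

{"fn": "apply_moves", "kwargs": {
  "commands": [
    [0, 0, 0.6, 0.103],
    [0, 0, 0.6, 0.103],
    [0, 0, 0.6, 0.103],
    [0, 0, 0.6, 0.103],
    [0, 0, 0.6, 0.103]
  ]
}}

```text
clock: 2.18
eef_pos: [0.4293, 0.2204, 0.1923]
tool_rot: [0.426, 0.905, -0.0, -0.0]
ft_force: [-0.5, -0.6, -0.4]
grip_width: 0.085
grasp_force: 0.0
```

{"fn": "apply_moves", "kwargs": {
  "commands": [
    [0, 0, 0.6, 0.103],
    [0, 0, 0.6, 0.103],
    [0, 0, 0.6, 0.103],
    [0, 0, 0.6, 0.103],
    [0, 0, 0.6, 0.103]
  ]
}}

```text
clock: 2.6
eef_pos: [0.4292, 0.2205, 0.1323]
tool_rot: [0.651, 0.759, -0.0, -0.0]
ft_force: [-0.8, -0.3, 0.7]
grip_width: 0.0855
grasp_force: 0.0
```

{"fn": "apply_moves", "kwargs": {
  "commands": [
    [0, 0, 1, 0],
    [0, 0, 1, 0],
    [0, 0, 1, 0],
    [0, 0, 1, 0],
    [0, 0, 1, 0]
  ]
}}

```text
clock: 3.02
eef_pos: [0.4292, 0.2205, 0.0321]
tool_rot: [0.649, 0.76, -0.0, -0.0]
ft_force: [-0.1, -0.4, 0.4]
grip_width: 0.0857
grasp_force: 0.0
```

{"fn": "apply_moves", "kwargs": {
  "commands": [
    [0, 0, 0, 0],
    [0, 0, 0, 0],
    [0, 0, 0, 0],
    [0, 0, 0, 0],
    [0, 0, 0, 0]
  ],
  "claw": 0.38
}}

```text
clock: 3.43
eef_pos: [0.4303, 0.2211, 0.0343]
tool_rot: [0.649, 0.761, 0.001, 0.0]
ft_force: [-0.9, 0.8, -2.4]
grip_width: 0.0536
grasp_force: 38.6
```

{"fn": "apply_moves", "kwargs": {
  "commands": [
    [0, 0, 0, 0],
    [0, 0, 0, 0],
    [0, 0, 0, 0],
    [0, 0, 0, 0],
    [0, 0, 0, 0]
  ]
}}

```text
clock: 3.85
eef_pos: [0.4299, 0.2209, 0.0339]
tool_rot: [0.649, 0.761, 0.0, 0.0]
ft_force: [-1.1, 0.4, 3.7]
grip_width: 0.0539
grasp_force: 39.1
```

{"fn": "apply_moves", "kwargs": {
  "commands": [
    [0, 0, -1, 0],
    [0, 0, -1, 0],
    [0, 0, -1, 0],
    [0, 0, -1, 0],
    [0, 0, -0.5, 0]
  ]
}}

```text
clock: 4.27
eef_pos: [0.4305, 0.2211, 0.1254]
tool_rot: [0.649, 0.76, 0.001, 0.001]
ft_force: [0.0, -0.0, -1.4]
grip_width: 0.0534
grasp_force: 39.0
```

{"fn": "apply_moves", "kwargs": {
  "commands": [
    [0, 0, 0, 0],
    [0, 0, 0, 0],
    [0, 0, 0, 0],
    [0, 0, 0, 0],
    [0, 0, 0, 0]
  ]
}}

```text
clock: 4.68
eef_pos: [0.4288, 0.2203, 0.1221]
tool_rot: [0.649, 0.761, -0.001, -0.0]
ft_force: [-0.2, 0.1, -2.5]
grip_width: 0.0535
grasp_force: 39.0
```

```bash
cat >> h.py <<'E'
def shot(fn,side=None,top=None,wrist=None,s=4):
    import cv2
    ims=[];cams={}
    for n,r in(('side',side),('top',top),('wrist',wrist)):
        if r is None: continue
        c=bot.camera(n);cams[n]=c; x0,x1,y0,y1=r
        ims.append(cv2.resize(c['image'][y0:y1,x0:x1],None,fx=s,fy=s,interpolation=cv2.INTER_CUBIC))
    H=max(i.shape[0] for i in ims)
    ims=[cv2.copyMakeBorder(i,0,H-i.shape[0],0,0,cv2.BORDER_CONSTANT) for i in ims]
    im=np.hstack(ims); assert im.shape[0]<=600 and im.shape[1]<=800,im.shape
    cv2.imwrite('pics/'+fn,im); return cams
E
python3 -c "
from h import *
shot('l1.png',side=(190,320,130,270),top=None,s=4)"
```

```text
(no output)
```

View pics/l1.png

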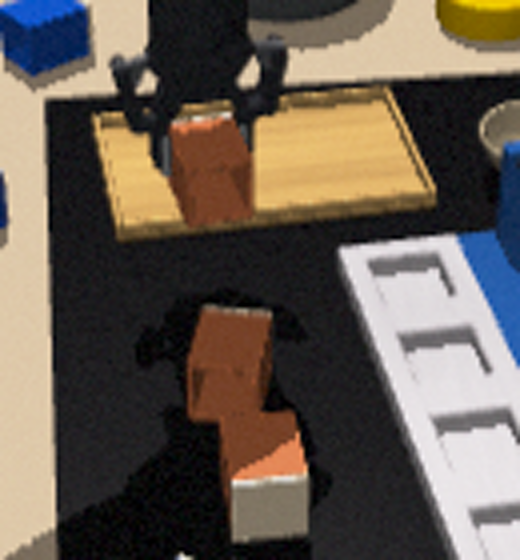

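The beaker is held at (210,170) and is still level. I'll try easing the grip so it can swing mouth down.

{"fn": "apply_moves", "kwargs": {
  "commands": [
    [0, 0, 0.5, 0],
    [0, 0, 0.5, 0],
    [0, 0, 0.5, 0],
    [0, 0, 0.5, 0],
    [0, 0, 0.3, 0]
  ]
}}

```text
clock: 5.15
eef_pos: [0.4288, 0.2203, 0.0758]
tool_rot: [0.649, 0.761, -0.001, -0.0]
ft_force: [0.2, -0.4, -1.7]
grip_width: 0.0536
grasp_force: 39.0
```

{"fn": "apply_moves", "kwargs": {
  "commands": [
    [0, 0, 0, 0],
    [0, 0, 0, 0],
    [0, 0, 0, 0],
    [0, 0, 0, 0],
    [0, 0, 0, 0]
  ],
  "claw": 0.374
}}

```text
clock: 5.57
eef_pos: [0.43, 0.2209, 0.0779]
tool_rot: [0.649, 0.761, 0.001, 0.0]
ft_force: [0.5, 0.1, -1.3]
grip_width: 0.0536
grasp_force: 39.0
```

{"fn": "apply_moves", "kwargs": {
  "commands": [
    [0, 0, 0, 0],
    [0, 0, 0, 0],
    [0, 0, 0, 0],
    [0, 0, 0, 0],
    [0, 0, 0, 0]
  ],
  "claw": 0.37
}}

```text
clock: 5.98
eef_pos: [0.4296, 0.2207, 0.0773]
tool_rot: [0.649, 0.76, 0.0, 0.0]
ft_force: [-0.5, 0.6, -1.7]
grip_width: 0.0538
grasp_force: 16.0
```

{"fn": "apply_moves", "kwargs": {
  "commands": [
    [0, 0, 0, 0],
    [0, 0, 0, 0],
    [0, 0, 0, 0],
    [0, 0, 0, 0],
    [0, 0, 0, 0]
  ],
  "claw": 0.367
}}

```text
clock: 6.4
eef_pos: [0.4297, 0.2208, 0.0775]
tool_rot: [0.649, 0.76, 0.0, 0.0]
ft_force: [0.7, -0.6, -0.5]
grip_width: 0.0539
grasp_force: 0.0
```

```bash
python3 -c "
from h import *
shot('l2.png',side=(190,320,150,270),s=5)"
```

```text
(no output)
```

View pics/l2.png

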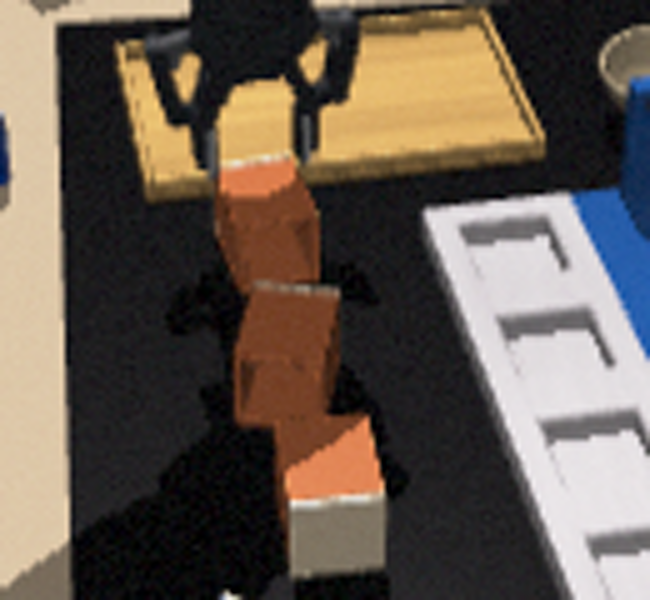

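The beaker dropped flat in place, still level and unharmed at crop (265,220). Grip force scales with claw between 0.367 and 0.374. New plan: grip only the top foot corner with a light force, so the small patch lets gravity swing it. First I back off and re-measure.

{"fn": "apply_moves", "kwargs": {
  "commands": [
    [0, 0, -1, 0],
    [0, 0, -1, 0],
    [0, -1, -1, 0],
    [0, -1, -0.5, 0],
    [0, -1, 0, 0]
  ],
  "claw": 0
}}

```text
clock: 6.87
eef_pos: [0.3714, 0.2121, 0.1498]
tool_rot: [0.649, 0.76, 0.002, 0.001]
ft_force: [-0.5, 0.6, 0.3]
grip_width: 0.0855
grasp_force: 0.0
```

{"fn": "apply_moves", "kwargs": {
  "commands": [
    [0, -1, 0, 0],
    [0, -1, 0, 0],
    [0, -1, 0, 0],
    [0, -1, 0, 0],
    [0, 0, 0, 0]
  ]
}}

```text
clock: 7.28
eef_pos: [0.2876, 0.1973, 0.1469]
tool_rot: [0.649, 0.761, -0.002, -0.001]
ft_force: [0.6, -0.7, -0.6]
grip_width: 0.0853
grasp_force: 0.0
```

```bash
cat >> h.py <<'E'
def detect(c,z=.054):
    import cv2
    im=c['image'].astype(int); b,g,r=im[...,0],im[...,1],im[...,2]
    m=((r>90)&(r>1.7*b)&(r-g>45)&(g<175)).astype(np.uint8)
    uv=np.argwhere(m); out=[]
    n,l,st,ce=cv2.connectedComponentsWithStats(m)
    for i in range(1,n):
        if st[i,4]<100: continue
        p=ray(c,np.argwhere(l==i)[:,::-1].astype(float),z)
        if not(.25<p[:,0].mean()<.7 and -.3<p[:,1].mean()<.5): continue
        (cx,cy),(w,h),a=cv2.minAreaRect((p*1000).astype(np.float32))
        if w<h: a+=90;w,h=h,w
        out.append((round(cx/1e3,4),round(cy/1e3,4),round(w),round(h),round((a+90)%180-90,1),st[i,4]))
    return out
def plan(xy,ang,z):
    """ang: world angle wanted for tool y (mod 180). units: roll rows total, then shifts in final axes"""
    o=bot.get_obs(); M=yaw(o); a=np.degrees(np.arctan2(M[1,1],M[0,1])); da=(ang-a+90)%180-90
    f=np.radians(a+da); ty=np.array([np.cos(f),np.sin(f)]); tx=np.array([-ty[1],ty[0]])
    if np.linalg.det(np.c_[np.r_[tx,0],np.r_[ty,0],[0,0,-1.]])<0: tx=-tx
    d=np.array(xy)-o['eef_pos'][:2]
    print('roll tot %.3f (%.1f deg)  then tx %.2f ty %.2f tz %.2f'%(-da/60,-da,d@tx/.02,d@ty/.02,(o['eef_pos'][2]-z)/.02),'q6 %.2f t %.1f'%(o['joint_pos'][5],o['clock']))
E
python3 - <<'E'
from h import *
print(*detect(pickle.load(open('c0.pkl','rb'))['top']),sep='\n')
c=bot.camera('top'); print(*detect(c),sep='\n')
import cv2; cv2.imwrite('pics/raw1.png',c['image'])
E
```

```text
(0.4472, -0.0557, 72, 57, -89.5, np.int32(461))
(0.4336, 0.058, 67, 58, 75.3, np.int32(436))
(0.4338, 0.1931, 68, 57, -81.4, np.int32(434))
(0.4472, -0.0557, 72, 57, -89.5, np.int32(460))
(0.4336, 0.058, 67, 58, 75.3, np.int32(435))
(0.4331, 0.195, 68, 57, -80.4, np.int32(437))
```

```bash
python3 -c "
from h import *
plan((.4257,.2386),9.9,.062)"
```

```text
roll tot -0.013 (-0.8 deg)  then tx 0.82 ty 7.04 tz 4.27 q6 2.01 t 7.3
```

{"fn": "apply_moves", "kwargs": {
  "commands": [
    [0.2, 1, 0, -0.013],
    [0.2, 1, 0, 0],
    [0.2, 1, 0, 0],
    [0.22, 1, 0, 0],
    [0, 1, 0, 0]
  ]
}}

```text
clock: 7.75
eef_pos: [0.3894, 0.2328, 0.1474]
tool_rot: [0.644, 0.765, 0.001, 0.0]
ft_force: [-0.2, 1.0, 0.3]
grip_width: 0.0852
grasp_force: 0.0
```

{"fn": "apply_moves", "kwargs": {
  "commands": [
    [0, 1, 0, 0],
    [0, 1.0, 1, 0],
    [0, 0.04, 1, 0],
    [0, 0, 1, 0],
    [0, 0, 1, 0]
  ]
}}

```text
clock: 8.17
eef_pos: [0.4292, 0.2389, 0.0663]
tool_rot: [0.644, 0.765, 0.001, 0.0]
ft_force: [-0.2, -0.5, -0.6]
grip_width: 0.0854
grasp_force: 0.0
```

{"fn": "apply_moves", "kwargs": {
  "commands": [
    [0, 0, 0.27, 0],
    [0, 0, 0, 0],
    [0, 0, 0, 0],
    [0, 0, 0, 0],
    [0, 0, 0, 0]
  ],
  "claw": 0.38
}}

```text
clock: 8.58
eef_pos: [0.4283, 0.2391, 0.063]
tool_rot: [0.644, 0.765, 0.001, 0.0]
ft_force: [0.6, -0.3, -1.6]
grip_width: 0.0534
grasp_force: 18.3
```

{"fn": "apply_moves", "kwargs": {
  "commands": [
    [0, 0, 0, 0],
    [0, 0, 0, 0],
    [0, 0, -0.2, 0],
    [0, 0, -0.5, 0],
    [0, 0, -0.5, 0]
  ]
}}

```text
clock: 9.0
eef_pos: [0.4269, 0.2384, 0.0866]
tool_rot: [0.644, 0.765, -0.0, -0.0]
ft_force: [-0.1, -0.1, -2.4]
grip_width: 0.0532
grasp_force: 18.4
```

{"fn": "apply_moves", "kwargs": {
  "commands": [
    [0, 0, -0.5, 0],
    [0, 0, -0.4, 0],
    [0, 0, 0, 0],
    [0, 0, 0, 0],
    [0, 0, 0, 0]
  ]
}}

```text
clock: 9.42
eef_pos: [0.4272, 0.2385, 0.1039]
tool_rot: [0.644, 0.765, -0.0, -0.0]
ft_force: [0.1, 0.4, -2.6]
grip_width: 0.0533
grasp_force: 18.4
```

```bash
python3 -c "
from h import *
shot('l3.png',side=(190,320,150,270),s=5)"
```

```text
(no output)
```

View pics/l3.png

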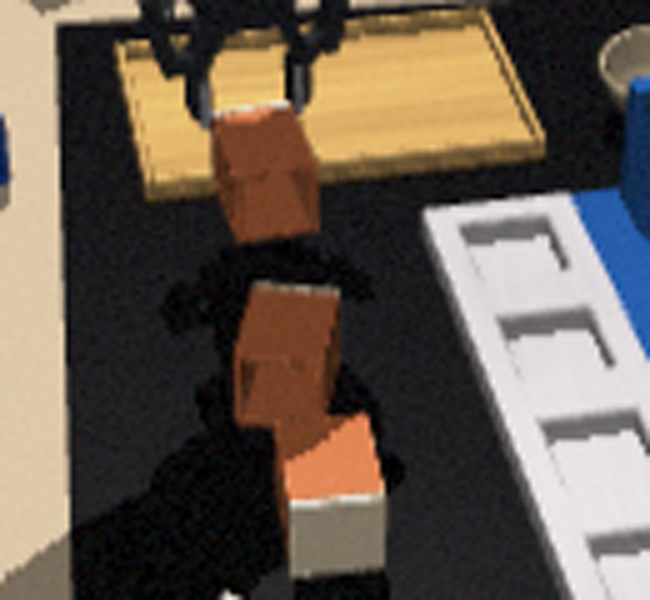

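Held by the foot corner at (250,110) with 18 N and slightly tilted. I'll ease the claw in small steps.

{"fn": "apply_moves", "kwargs": {
  "commands": [
    [0, 0, 0, 0],
    [0, 0, 0, 0],
    [0, 0, 0, 0],
    [0, 0, 0, 0],
    [0, 0, 0, 0]
  ],
  "claw": 0.376
}}

```text
clock: 9.88
eef_pos: [0.4273, 0.2386, 0.1037]
tool_rot: [0.644, 0.765, -0.0, -0.0]
ft_force: [0.8, -0.1, -1.8]
grip_width: 0.0531
grasp_force: 16.6
```

{"fn": "apply_moves", "kwargs": {
  "commands": [
    [0, 0, 0, 0],
    [0, 0, 0, 0],
    [0, 0, 0, 0],
    [0, 0, 0, 0],
    [0, 0, 0, 0]
  ],
  "claw": 0.374
}}

```text
clock: 10.3
eef_pos: [0.4274, 0.2386, 0.1039]
tool_rot: [0.644, 0.765, 0.0, 0.0]
ft_force: [-0.5, 0.3, -2.3]
grip_width: 0.0534
grasp_force: 12.6
```

{"fn": "apply_moves", "kwargs": {
  "commands": [
    [0, 0, 0, 0],
    [0, 0, 0, 0],
    [0, 0, 0, 0],
    [0, 0, 0, 0],
    [0, 0, 0, 0]
  ],
  "claw": 0.3725
}}

```text
clock: 10.72
eef_pos: [0.4274, 0.2386, 0.1039]
tool_rot: [0.644, 0.765, 0.0, 0.0]
ft_force: [0.4, 0.0, -2.0]
grip_width: 0.0535
grasp_force: 9.5
```

{"fn": "apply_moves", "kwargs": {
  "commands": [
    [0, 0, 0, 0],
    [0, 0, 0, 0],
    [0, 0, 0, 0],
    [0, 0, 0, 0],
    [0, 0, 0, 0]
  ],
  "claw": 0.3713
}}

```text
clock: 11.13
eef_pos: [0.4274, 0.2386, 0.1039]
tool_rot: [0.644, 0.765, 0.0, 0.0]
ft_force: [-0.0, 0.2, -2.1]
grip_width: 0.0541
grasp_force: 7.0
```

{"fn": "apply_moves", "kwargs": {
  "commands": [
    [0, 0, 0, 0],
    [0, 0, 0, 0],
    [0, 0, 0, 0],
    [0, 0, 0, 0],
    [0, 0, 0, 0]
  ],
  "claw": 0.3703
}}

```text
clock: 11.55
eef_pos: [0.4274, 0.2386, 0.1039]
tool_rot: [0.644, 0.765, 0.0, 0.0]
ft_force: [0.2, 0.4, -1.5]
grip_width: 0.0536
grasp_force: 5.0
```

```bash
python3 -c "
from h import *
shot('l4.png',side=(190,320,150,270),s=5)"
```

```text
(no output)
```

View pics/l4.png

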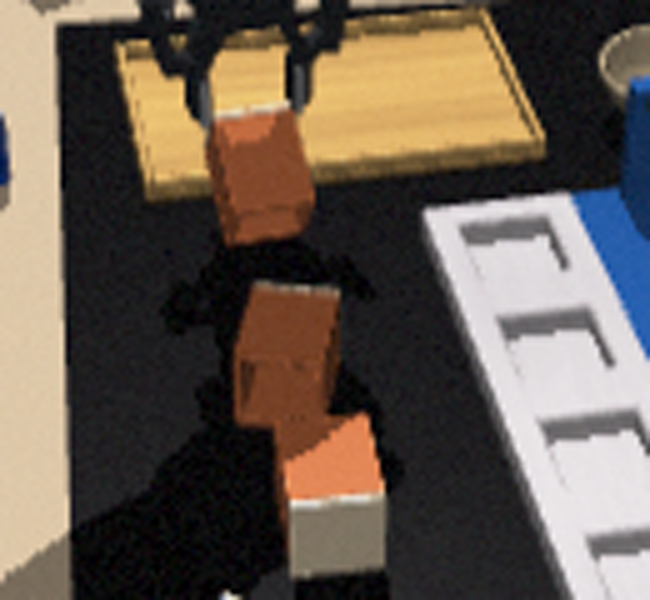

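Pivoting works: the mouth end has swung down and the side face now spans rows 108–210. I'll ease slightly more.

{"fn": "apply_moves", "kwargs": {
  "commands": [
    [0, 0, 0, 0],
    [0, 0, 0, 0],
    [0, 0, 0, 0],
    [0, 0, 0, 0],
    [0, 0, 0, 0]
  ],
  "claw": 0.3698
}}

```text
clock: 12.02
eef_pos: [0.4274, 0.2386, 0.1039]
tool_rot: [0.644, 0.765, 0.0, -0.0]
ft_force: [-0.3, -0.2, -2.1]
grip_width: 0.0539
grasp_force: 4.0
```

{"fn": "apply_moves", "kwargs": {
  "commands": [
    [0, 0, 0, 0],
    [0, 0, 0, 0],
    [0, 0, 0, 0],
    [0, 0, 0, 0],
    [0, 0, 0, 0]
  ],
  "claw": 0.3694
}}

```text
clock: 12.43
eef_pos: [0.4274, 0.2386, 0.1039]
tool_rot: [0.644, 0.765, -0.0, 0.0]
ft_force: [-0.4, 0.4, -0.5]
grip_width: 0.0541
grasp_force: 3.2
```

{"fn": "apply_moves", "kwargs": {
  "commands": [
    [0, 0, 0, 0],
    [0, 0, 0, 0],
    [0, 0, 0, 0],
    [0, 0, 0, 0],
    [0, 0, 0, 0]
  ],
  "claw": 0.375
}}

```text
clock: 12.85
eef_pos: [0.4274, 0.2386, 0.1039]
tool_rot: [0.644, 0.765, 0.0, 0.0]
ft_force: [0.6, 0.7, -1.7]
grip_width: 0.0534
grasp_force: 10.7
```

```bash
python3 -c "
from h import *
shot('l5.png',side=(215,265,150,215),s=8)"
```

```text
(no output)
```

View pics/l5.png

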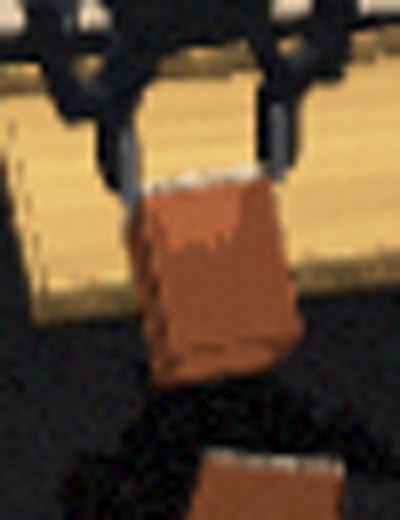

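Now about 48° down and regripped. I'll set the lower mouth edge on the table and roll it upright by arcing in the mouth direction.

{"fn": "apply_moves", "kwargs": {
  "commands": [
    [0, 0, 0.2, 0],
    [0, 0, 0.2, 0],
    [0, 0, 0.2, 0],
    [-0.3, 0, 0.1, 0],
    [-0.3, 0, 0.05, 0]
  ]
}}

```text
clock: 13.32
eef_pos: [0.4303, 0.23, 0.0918]
tool_rot: [0.643, 0.766, 0.004, -0.002]
ft_force: [-7.2, 4.3, 20.8]
grip_width: 0.054
grasp_force: 17.8
```

{"fn": "apply_moves", "kwargs": {
  "commands": [
    [-0.4, 0, 0.07, 0],
    [-0.4, 0, 0.1, 0],
    [-0.4, 0, 0.13, 0],
    [-0.4, 0, 0.17, 0],
    [-0.4, 0, 0.2, 0]
  ]
}}

```text
clock: 13.73
eef_pos: [0.4369, 0.1872, 0.0782]
tool_rot: [0.644, 0.765, 0.001, 0.001]
ft_force: [-4.3, -4.4, 17.4]
grip_width: 0.0535
grasp_force: 25.4
```

```bash
python3 -c "
from h import *
shot('l6.png',side=(215,265,150,215),s=8)"
```

```text
(no output)
```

View pics/l6.png

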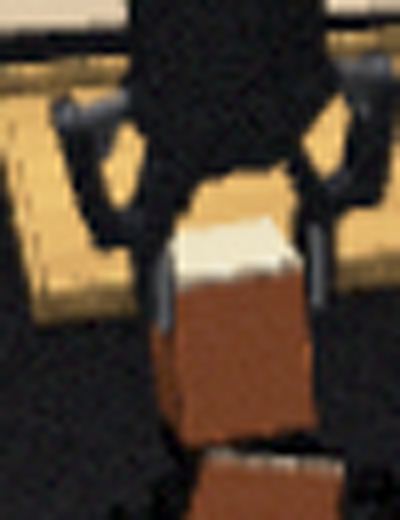

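Beaker A now stands mouth down (pale foot on top at (235,245)). Release it and go to B, repeating the recipe at position (0.4444, 0.1008), tool y at -14.2°.

{"fn": "apply_moves", "kwargs": {
  "commands": [
    [0, 0, 0, 0],
    [0, 0, 0, 0],
    [0, 0, 0, 0],
    [0, 0, -1, 0],
    [0, 0, -1, 0]
  ],
  "claw": 0
}}

```text
clock: 14.2
eef_pos: [0.4348, 0.187, 0.1144]
tool_rot: [0.644, 0.765, -0.002, -0.001]
ft_force: [-0.1, 0.4, 0.3]
grip_width: 0.0854
grasp_force: 0.0
```

{"fn": "apply_moves", "kwargs": {
  "commands": [
    [0, 0, -1, 0.1],
    [0, 0, -1, 0.1],
    [0, 0, 0, 0.1],
    [0, 0, 0, 0.1],
    [0, 0, 0, 0]
  ]
}}

```text
clock: 14.62
eef_pos: [0.4363, 0.1877, 0.1556]
tool_rot: [0.789, 0.614, 0.0, 0.0]
ft_force: [-0.8, 0.1, 0.2]
grip_width: 0.0857
grasp_force: 0.0
```

```bash
python3 -c "
from h import *
print(detect(bot.camera('top')))
plan((.4444,.1008),-14.2,.062)"
```

```text
[(0.4459, -0.0571, 70, 52, -86.5, np.int32(402)), (0.4337, 0.0582, 66, 55, 74.2, np.int32(393))]
roll tot 0.002 (0.1 deg)  then tx -4.11 ty 1.47 tz 4.66 q6 2.22 t 14.7
```

{"fn": "apply_moves", "kwargs": {
  "commands": [
    [-0.83, 0.3, 0, 0],
    [-0.83, 0.3, 0, 0],
    [-0.83, 0.3, 0, 0],
    [-0.83, 0.3, 0, 0],
    [-0.8, 0.27, 0, 0]
  ]
}}

```text
clock: 15.08
eef_pos: [0.4442, 0.0996, 0.1548]
tool_rot: [0.788, 0.616, -0.001, -0.0]
ft_force: [-0.2, 0.4, -0.4]
grip_width: 0.0856
grasp_force: 0.0
```

{"fn": "apply_moves", "kwargs": {
  "commands": [
    [0, 0, 1, 0],
    [0, 0, 1, 0],
    [0, 0, 1, 0],
    [0, 0, 1, 0],
    [0, 0, 0.66, 0]
  ]
}}

```text
clock: 15.5
eef_pos: [0.4431, 0.1, 0.06]
tool_rot: [0.788, 0.615, -0.001, -0.001]
ft_force: [-0.8, -0.1, -0.2]
grip_width: 0.0855
grasp_force: 0.0
```

{"fn": "apply_moves", "kwargs": {
  "commands": [
    [0, 0, 0, 0],
    [0, 0, 0, 0],
    [0, 0, 0, 0],
    [0, 0, 0, 0],
    [0, 0, 0, 0]
  ],
  "claw": 0.38
}}

```text
clock: 15.92
eef_pos: [0.4452, 0.1005, 0.0631]
tool_rot: [0.789, 0.614, 0.001, 0.0]
ft_force: [0.6, 0.5, -0.5]
grip_width: 0.0531
grasp_force: 17.7
```

{"fn": "apply_moves", "kwargs": {
  "commands": [
    [0, 0, 0, 0],
    [0, 0, 0, 0],
    [0, 0, -0.2, 0],
    [0, 0, -0.5, 0],
    [0, 0, -0.5, 0]
  ]
}}

```text
clock: 16.33
eef_pos: [0.4438, 0.1001, 0.0864]
tool_rot: [0.789, 0.614, -0.001, -0.0]
ft_force: [-0.3, 0.5, -1.2]
grip_width: 0.0534
grasp_force: 17.7
```

{"fn": "apply_moves", "kwargs": {
  "commands": [
    [0, 0, -0.5, 0],
    [0, 0, -0.4, 0],
    [0, 0, 0, 0],
    [0, 0, 0, 0],
    [0, 0, 0, 0]
  ]
}}

```text
clock: 16.75
eef_pos: [0.4441, 0.1002, 0.104]
tool_rot: [0.789, 0.614, -0.0, -0.0]
ft_force: [0.3, 0.3, -2.0]
grip_width: 0.0533
grasp_force: 17.7
```

{"fn": "apply_moves", "kwargs": {
  "commands": [
    [0, 0, 0, 0],
    [0, 0, 0, 0],
    [0, 0, 0, 0],
    [0, 0, 0, 0],
    [0, 0, 0, 0]
  ],
  "claw": 0.3725
}}

```text
clock: 17.17
eef_pos: [0.4443, 0.1003, 0.1041]
tool_rot: [0.789, 0.614, -0.0, -0.0]
ft_force: [0.4, 0.6, -0.6]
grip_width: 0.0536
grasp_force: 9.1
```

{"fn": "apply_moves", "kwargs": {
  "commands": [
    [0, 0, 0, 0],
    [0, 0, 0, 0],
    [0, 0, 0, 0],
    [0, 0, 0, 0],
    [0, 0, 0, 0]
  ],
  "claw": 0.3705
}}

```text
clock: 17.58
eef_pos: [0.4445, 0.1003, 0.1043]
tool_rot: [0.789, 0.614, 0.0, 0.0]
ft_force: [-0.4, 0.2, -1.7]
grip_width: 0.0538
grasp_force: 5.1
```

Nearly identical to A, so continue with the same steps, roll upright and release.

{"fn": "apply_moves", "kwargs": {
  "commands": [
    [0, 0, 0, 0],
    [0, 0, 0, 0],
    [0, 0, 0, 0],
    [0, 0, 0, 0],
    [0, 0, 0, 0]
  ],
  "claw": 0.3699
}}

```text
clock: 18.0
eef_pos: [0.4445, 0.1003, 0.1043]
tool_rot: [0.789, 0.614, 0.0, 0.0]
ft_force: [0.1, 0.1, -1.5]
grip_width: 0.0539
grasp_force: 4.0
```

{"fn": "apply_moves", "kwargs": {
  "commands": [
    [0, 0, 0, 0],
    [0, 0, 0, 0],
    [0, 0, 0, 0],
    [0, 0, 0, 0],
    [0, 0, 0, 0]
  ],
  "claw": 0.3695
}}

```text
clock: 18.42
eef_pos: [0.4445, 0.1003, 0.1043]
tool_rot: [0.789, 0.614, -0.0, 0.0]
ft_force: [0.2, 0.2, -1.5]
grip_width: 0.0537
grasp_force: 3.3
```

{"fn": "apply_moves", "kwargs": {
  "commands": [
    [0, 0, 0, 0],
    [0, 0, 0, 0],
    [0, 0, 0, 0],
    [0, 0, 0, 0],
    [0, 0, 0, 0]
  ],
  "claw": 0.375
}}

```text
clock: 18.83
eef_pos: [0.4445, 0.1003, 0.1043]
tool_rot: [0.789, 0.614, -0.0, -0.0]
ft_force: [0.7, -0.5, -1.6]
grip_width: 0.0534
grasp_force: 10.3
```

{"fn": "apply_moves", "kwargs": {
  "commands": [
    [0, 0, 0.2, 0],
    [0, 0, 0.2, 0],
    [0, 0, 0.2, 0],
    [-0.3, 0, 0.1, 0],
    [-0.3, 0, 0.05, 0]
  ]
}}

```text
clock: 19.25
eef_pos: [0.4438, 0.091, 0.0921]
tool_rot: [0.789, 0.615, 0.004, -0.001]
ft_force: [-4.0, 4.1, 18.1]
grip_width: 0.0536
grasp_force: 18.5
```

{"fn": "apply_moves", "kwargs": {
  "commands": [
    [-0.4, 0, 0.07, 0],
    [-0.4, 0, 0.1, 0],
    [-0.4, 0, 0.13, 0],
    [-0.4, 0, 0.17, 0],
    [-0.4, 0, 0.2, 0]
  ]
}}

```text
clock: 19.67
eef_pos: [0.4324, 0.0496, 0.0775]
tool_rot: [0.789, 0.614, 0.001, 0.001]
ft_force: [-2.6, -1.0, 10.4]
grip_width: 0.0541
grasp_force: 22.6
```

{"fn": "apply_moves", "kwargs": {
  "commands": [
    [0, 0, 0, 0],
    [0, 0, 0, 0],
    [0, 0, 0, 0],
    [0, 0, -1, 0],
    [0, 0, -1, 0]
  ],
  "claw": 0
}}

```text
clock: 20.08
eef_pos: [0.4307, 0.0501, 0.1152]
tool_rot: [0.789, 0.614, -0.002, -0.001]
ft_force: [0.8, 0.5, 0.2]
grip_width: 0.0853
grasp_force: 0.0
```

{"fn": "apply_moves", "kwargs": {
  "commands": [
    [0, 0, -1, 0.1],
    [0, 0, -1, 0.1],
    [0, 0, 0, 0.1],
    [0, 0, 0, 0.1],
    [0, 0, 0, 0]
  ]
}}

```text
clock: 20.5
eef_pos: [0.4323, 0.0504, 0.1563]
tool_rot: [0.9, 0.436, 0.001, 0.0]
ft_force: [0.9, 0.2, -1.4]
grip_width: 0.085
grasp_force: 0.0
```

```bash
python3 -c "
from h import *
print(detect(bot.camera('top')))
plan((.4466,-.1027),-177.7,.062)"
```

```text
[]
roll tot -0.672 (-40.3 deg)  then tx -7.67 ty 0.42 tz 4.70 q6 2.35 t 20.6
```

{"fn": "apply_moves", "kwargs": {
  "commands": [
    [0, 0, 0, -0.115],
    [0, 0, 0, -0.115],
    [0, 0, 0, -0.115],
    [0, 0, 0, -0.115],
    [0, 0, 0, -0.115]
  ]
}}

```text
clock: 20.97
eef_pos: [0.4315, 0.0501, 0.1554]
tool_rot: [0.726, 0.687, -0.0, -0.0]
ft_force: [0.1, -0.0, -0.2]
grip_width: 0.0853
grasp_force: 0.0
```

{"fn": "apply_moves", "kwargs": {
  "commands": [
    [0, -1, 0, -0.08],
    [0, -1, 0, 0],
    [0, -1, 0, 0],
    [0, -1, 0, 0],
    [0, -1, 0, 0]
  ]
}}

```text
clock: 21.38
eef_pos: [0.3306, 0.0497, 0.1554]
tool_rot: [0.699, 0.715, -0.0, -0.0]
ft_force: [0.7, 0.7, 0.7]
grip_width: 0.0854
grasp_force: 0.0
```

{"fn": "apply_moves", "kwargs": {
  "commands": [
    [0, -1, 0, 0],
    [0, -1, 0, 0],
    [0, 0, 0, 0],
    [0, 0, 0, 0],
    [0, 0, 0, 0]
  ]
}}

```text
clock: 21.8
eef_pos: [0.2926, 0.0491, 0.1561]
tool_rot: [0.7, 0.714, 0.001, 0.0]
ft_force: [1.2, -0.7, -0.3]
grip_width: 0.0852
grasp_force: 0.0
```

```bash
cat >> h.py <<'E'
def feet(c,z=.072,x=(.3,.56),y=(-.15,.26),thr=110,nmin=120):
    import cv2
    im=c['image'].astype(int); mn,mx=im.min(2),im.max(2)
    m=((mn>thr)&(mx-mn<70)).astype(np.uint8); out=[]
    n,l,st,ce=cv2.connectedComponentsWithStats(m)
    for i in range(1,n):
        if st[i,4]<nmin or st[i,4]>1500: continue
        p=ray(c,np.argwhere(l==i)[:,::-1].astype(float),z); q=p.mean(0)
        if not(x[0]<q[0]<x[1] and y[0]<q[1]<y[1]): continue
        (cx,cy),(w,h),a=cv2.minAreaRect((p*1000).astype(np.float32))
        out.append(((cx/1e3).__round__(4),round(cy/1e3,4),round(w+2.9,1),round(h+2.9,1),round((a+45)%90-45,1),int(st[i,4]),q.round(4)))
    return out
E
python3 -c "
from h import *
c=bot.camera('top'); pickle.dump(c,open('c1.pkl','wb'))
print(detect(c)); print(*feet(c),sep='\n')
plan((.448,-.1054),1.3,.062)"
```

```text
[(0.4472, -0.0557, 72, 57, -89.5, np.int32(461))]
(0.4358, 0.1866, 59.8, 59.7, 10.1, 380, array([0.4357, 0.1865]))
(0.4338, 0.0564, 60.0, 59.8, -13.6, 377, array([0.4335, 0.0565]))
roll tot -0.002 (-0.1 deg)  then tx -7.90 ty 7.58 tz 4.71 q6 1.72 t 21.9
```

A and B stand with their feet up and C has not moved. Tip C the same way, with its mouth direction now along +tool x.

{"fn": "apply_moves", "kwargs": {
  "commands": [
    [-0.79, 0.76, 0, 0],
    [-0.79, 0.76, 0, 0],
    [-0.79, 0.76, 0, 0],
    [-0.79, 0.76, 0, 0],
    [-0.79, 0.76, 0, 0]
  ]
}}

```text
clock: 22.27
eef_pos: [0.371, -0.0297, 0.1557]
tool_rot: [0.7, 0.714, 0.0, 0.0]
ft_force: [-0.5, -0.2, 0.2]
grip_width: 0.0852
grasp_force: 0.0
```

{"fn": "apply_moves", "kwargs": {
  "commands": [
    [-0.79, 0.76, 0, 0],
    [-0.79, 0.76, 0, 0],
    [-0.79, 0.76, 0, 0],
    [-0.79, 0.76, 0, 0],
    [-0.79, 0.76, 0, 0]
  ]
}}

```text
clock: 22.68
eef_pos: [0.4484, -0.1074, 0.1554]
tool_rot: [0.7, 0.714, 0.0, -0.0]
ft_force: [0.5, -0.1, 0.2]
grip_width: 0.0858
grasp_force: 0.0
```

{"fn": "apply_moves", "kwargs": {
  "commands": [
    [0, 0, 1, 0],
    [0, 0, 1, 0],
    [0, 0, 1, 0],
    [0, 0, 1, 0],
    [0, 0, 0.68, 0]
  ]
}}

```text
clock: 23.1
eef_pos: [0.4468, -0.1064, 0.06]
tool_rot: [0.7, 0.714, -0.001, -0.001]
ft_force: [-0.1, 0.5, -0.0]
grip_width: 0.0856
grasp_force: 0.0
```

{"fn": "apply_moves", "kwargs": {
  "commands": [
    [0, 0, 0, 0],
    [0, 0, 0, 0],
    [0, 0, 0, 0],
    [0, 0, 0, 0],
    [0, 0, 0, 0]
  ],
  "claw": 0.38
}}

```text
clock: 23.52
eef_pos: [0.4478, -0.1064, 0.0632]
tool_rot: [0.7, 0.714, 0.001, 0.001]
ft_force: [0.5, 0.2, -1.9]
grip_width: 0.0532
grasp_force: 9.0
```

{"fn": "apply_moves", "kwargs": {
  "commands": [
    [0, 0, 0, 0],
    [0, 0, 0, 0],
    [0, 0, -0.2, 0],
    [0, 0, -0.5, 0],
    [0, 0, -0.5, 0]
  ]
}}

```text
clock: 23.93
eef_pos: [0.4459, -0.106, 0.0864]
tool_rot: [0.7, 0.714, -0.001, -0.001]
ft_force: [0.2, 0.3, -2.9]
grip_width: 0.0532
grasp_force: 9.0
```

{"fn": "apply_moves", "kwargs": {
  "commands": [
    [0, 0, -0.5, 0],
    [0, 0, -0.4, 0],
    [0, 0, 0, 0],
    [0, 0, 0, 0],
    [0, 0, 0, 0]
  ]
}}

```text
clock: 24.35
eef_pos: [0.4464, -0.106, 0.104]
tool_rot: [0.7, 0.714, -0.0, -0.0]
ft_force: [-0.7, 0.6, -3.4]
grip_width: 0.053
grasp_force: 7.8
```

{"fn": "apply_moves", "kwargs": {
  "commands": [
    [0, 0, 0, 0],
    [0, 0, 0, 0],
    [0, 0, 0, 0],
    [0, 0, 0, 0],
    [0, 0, 0, 0]
  ],
  "claw": 0.3725
}}

```text
clock: 24.77
eef_pos: [0.4467, -0.1061, 0.1041]
tool_rot: [0.7, 0.714, -0.0, -0.0]
ft_force: [0.7, -1.2, -1.0]
grip_width: 0.054
grasp_force: 3.1
```

{"fn": "apply_moves", "kwargs": {
  "commands": [
    [0, 0, 0, 0],
    [0, 0, 0, 0],
    [0, 0, 0, 0],
    [0, 0, 0, 0],
    [0, 0, 0, 0]
  ],
  "claw": 0.3705
}}

```text
clock: 25.18
eef_pos: [0.4468, -0.1062, 0.1043]
tool_rot: [0.7, 0.714, 0.0, 0.0]
ft_force: [-0.0, 0.3, -2.6]
grip_width: 0.0536
grasp_force: 1.7
```

{"fn": "apply_moves", "kwargs": {
  "commands": [
    [0, 0, 0, 0],
    [0, 0, 0, 0],
    [0, 0, 0, 0],
    [0, 0, 0, 0],
    [0, 0, 0, 0]
  ],
  "claw": 0.375
}}

```text
clock: 25.6
eef_pos: [0.4468, -0.1062, 0.1043]
tool_rot: [0.7, 0.714, -0.0, 0.0]
ft_force: [0.5, -0.7, -2.1]
grip_width: 0.0532
grasp_force: 4.1
```

```bash
python3 -c "
from h import *
shot('l7.png',side=(210,310,160,280),s=5)"
```

```text
(no output)
```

View pics/l7.png

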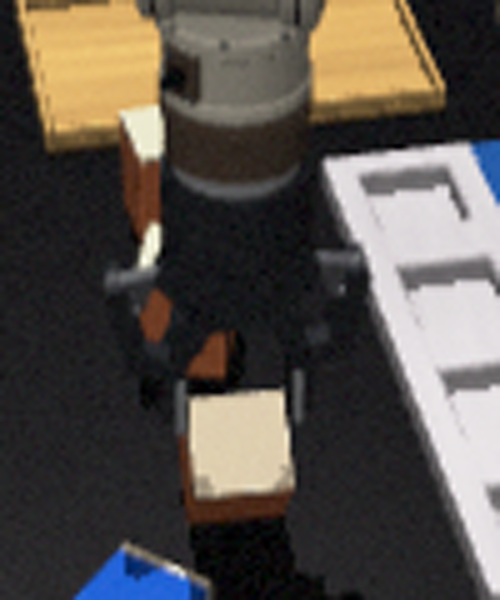

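C has swung: its foot faces up toward the camera at (240,440). Roll it upright along +tool x, release and retreat.

{"fn": "apply_moves", "kwargs": {
  "commands": [
    [0, 0, 0.2, 0],
    [0, 0, 0.2, 0],
    [0, 0, 0.2, 0],
    [0.3, 0, 0.1, 0],
    [0.3, 0, 0.05, 0]
  ]
}}

```text
clock: 26.07
eef_pos: [0.4482, -0.0954, 0.0916]
tool_rot: [0.701, 0.713, 0.001, 0.003]
ft_force: [-3.3, -2.4, 15.2]
grip_width: 0.0533
grasp_force: 19.0
```

{"fn": "apply_moves", "kwargs": {
  "commands": [
    [0.4, 0, 0.07, 0],
    [0.4, 0, 0.1, 0],
    [0.4, 0, 0.13, 0],
    [0.4, 0, 0.17, 0],
    [0.4, 0, 0.2, 0]
  ]
}}

```text
clock: 26.48
eef_pos: [0.4465, -0.0552, 0.0777]
tool_rot: [0.7, 0.714, -0.001, 0.002]
ft_force: [-10.6, -9.2, 37.3]
grip_width: 0.0534
grasp_force: 25.9
```

{"fn": "apply_moves", "kwargs": {
  "commands": [
    [0, 0, 0, 0],
    [0, 0, 0, 0],
    [0, 0, 0, 0],
    [0, 0, -1, 0],
    [0, 0, -1, 0]
  ],
  "claw": 0
}}

```text
clock: 26.9
eef_pos: [0.4444, -0.0542, 0.1151]
tool_rot: [0.7, 0.714, -0.001, -0.002]
ft_force: [-0.1, -0.7, 0.7]
grip_width: 0.0854
grasp_force: 0.0
```

{"fn": "apply_moves", "kwargs": {
  "commands": [
    [0, 0, -1, 0],
    [0, 0, -1, 0],
    [0, -1, 0, 0],
    [0, -1, 0, 0],
    [0, -1, 0, 0]
  ]
}}

```text
clock: 27.32
eef_pos: [0.3855, -0.0556, 0.1561]
tool_rot: [0.7, 0.714, 0.0, 0.0]
ft_force: [-0.1, -0.7, -0.9]
grip_width: 0.0855
grasp_force: 0.0
```

{"fn": "apply_moves", "kwargs": {
  "commands": [
    [0, -1, 0, 0],
    [0, -1, 0, 0],
    [0, -1, 0, 0],
    [0, -1, 0, 0],
    [0, 0, 0, 0]
  ]
}}

```text
clock: 27.73
eef_pos: [0.3017, -0.0567, 0.1551]
tool_rot: [0.701, 0.713, -0.001, -0.002]
ft_force: [-0.7, 0.1, -0.2]
grip_width: 0.0855
grasp_force: 0.0
```

```bash
python3 -c "
from h import *
c=bot.camera('top'); pickle.dump(c,open('c2.pkl','wb'))
print(detect(c)); f=feet(c);print(*f,sep='\n')
for q in f: print([feet(bot.camera('side'),thr=t) for t in(110,)] if 0 else '',end='')
print('pk'); print(*feet(c,z=.022,x=(.5,.7),nmin=50),sep='\n')
plan((.4466,-.0617),0,.062)"
```

```text
[]
(0.4358, 0.1866, 59.8, 59.7, 10.1, 380, array([0.4357, 0.1865]))
(0.4459, -0.0694, 55.9, 59.2, 0.5, 370, array([ 0.446 , -0.0698]))
(0.4334, 0.0564, 60.0, 59.2, -13.5, 378, array([0.4335, 0.0565]))
pk

roll tot 0.017 (1.0 deg)  then tx -0.24 ty 7.12 tz 4.68 q6 1.37 t 27.8
```

All three are standing. Now the picks, starting with A for pocket 1.

```bash
python3 -c "
from h import *
plan((.4358,.1866),10.1,.047)"
```

```text
roll tot -0.151 (-9.1 deg)  then tx 10.83 ty 8.62 tz 5.43 q6 1.37 t 27.8
```

{"fn": "apply_moves", "kwargs": {
  "commands": [
    [0, 0, 0, -0.0755],
    [0, 0, 0, -0.0755],
    [0.9, 0.7, 0, 0],
    [0.9, 0.7, 0, 0],
    [0.9, 0.7, 0, 0]
  ]
}}

```text
clock: 28.2
eef_pos: [0.3393, 0.0042, 0.1561]
tool_rot: [0.642, 0.766, 0.001, 0.001]
ft_force: [0.3, 0.4, 0.4]
grip_width: 0.0851
grasp_force: 0.0
```

{"fn": "apply_moves", "kwargs": {
  "commands": [
    [0.9, 0.7, 0, 0],
    [0.9, 0.7, 0, 0],
    [0.9, 0.7, 0, 0],
    [0.9, 0.7, 0, 0],
    [0.9, 0.7, 0, 0]
  ]
}}

```text
clock: 28.62
eef_pos: [0.3923, 0.1061, 0.1558]
tool_rot: [0.642, 0.767, 0.0, 0.0]
ft_force: [1.0, -0.3, -0.2]
grip_width: 0.0854
grasp_force: 0.0
```

{"fn": "apply_moves", "kwargs": {
  "commands": [
    [0.9, 0.7, 0, 0],
    [0.9, 0.8, 0, 0],
    [0.9, 0.8, 0, 0],
    [0.93, 0.72, 0, 0],
    [0, 0, 0, 0]
  ]
}}

```text
clock: 29.03
eef_pos: [0.4408, 0.1906, 0.1558]
tool_rot: [0.641, 0.768, 0.002, 0.0]
ft_force: [0.5, 0.5, 1.1]
grip_width: 0.0854
grasp_force: 0.0
```

```bash
python3 -c "
from h import *
plan((.4358,.1866),10.1,.047)"
```

```text
roll tot 0.004 (0.2 deg)  then tx -0.15 ty -0.28 tz 5.44 q6 1.80 t 29.0
```

{"fn": "apply_moves", "kwargs": {
  "commands": [
    [0, 0, 1, 0],
    [0, 0, 1, 0],
    [0, 0, 0, 0],
    [0, 0, 0, 0],
    [0, 0, 0, 0]
  ]
}}

```text
clock: 29.45
eef_pos: [0.4379, 0.1867, 0.1165]
tool_rot: [0.642, 0.767, 0.0, 0.0]
ft_force: [0.3, -0.2, 0.8]
grip_width: 0.0852
grasp_force: 0.0
```

```bash
python3 -c "
from h import *
plan((.4358,.1866),10.1,.047)"
```

```text
roll tot 0.001 (0.0 deg)  then tx 0.01 ty -0.10 tz 3.47 q6 1.80 t 29.4
```

{"fn": "apply_moves", "kwargs": {
  "commands": [
    [0, -0.1, 1, 0],
    [0, 0, 1, 0],
    [0, 0, 1, 0],
    [0, 0, 0.47, 0],
    [0, 0, 0, 0]
  ]
}}

```text
clock: 29.87
eef_pos: [0.4346, 0.1859, 0.0456]
tool_rot: [0.642, 0.767, -0.001, -0.001]
ft_force: [-0.5, 0.2, 0.7]
grip_width: 0.0853
grasp_force: 0.0
```

{"fn": "apply_moves", "kwargs": {
  "commands": [
    [0, 0, 0, 0],
    [0, 0, 0, 0],
    [0, 0, 0, 0],
    [0, 0, 0, 0],
    [0, 0, 0, 0]
  ],
  "claw": 0.42
}}

```text
clock: 30.28
eef_pos: [0.4367, 0.1869, 0.0481]
tool_rot: [0.642, 0.767, 0.002, 0.001]
ft_force: [-0.1, -0.1, 6.4]
grip_width: 0.0535
grasp_force: 64.5
```

{"fn": "apply_moves", "kwargs": {
  "commands": [
    [0, 0, 0, 0],
    [0, 0, 0, 0],
    [0, 0, 0, 0],
    [0, 0, 0, 0],
    [0, 0, 0, 0]
  ]
}}

```text
clock: 30.7
eef_pos: [0.4367, 0.187, 0.0482]
tool_rot: [0.642, 0.767, 0.002, 0.001]
ft_force: [-0.2, -0.6, 6.6]
grip_width: 0.0537
grasp_force: 64.5
```

{"fn": "apply_moves", "kwargs": {
  "commands": [
    [0, 0, -0.6, 0],
    [0, 0, -0.6, 0],
    [0, 0, -0.6, 0],
    [0, 0, -0.6, 0],
    [0, 0, -0.6, 0]
  ]
}}

```text
clock: 31.12
eef_pos: [0.4351, 0.1863, 0.1071]
tool_rot: [0.642, 0.767, -0.0, -0.0]
ft_force: [0.0, -0.8, -1.6]
grip_width: 0.0538
grasp_force: 65.0
```

{"fn": "apply_moves", "kwargs": {
  "commands": [
    [0, 0, 0, 0.042],
    [0, 0, 0, 0.042],
    [0, 0, 0, 0],
    [0, 0, 0, 0],
    [0, 0, 0, 0]
  ]
}}

```text
clock: 31.53
eef_pos: [0.4351, 0.1863, 0.1064]
tool_rot: [0.674, 0.738, -0.0, -0.0]
ft_force: [0.0, -0.1, -2.6]
grip_width: 0.0535
grasp_force: 64.9
```

```bash
python3 -c "
from h import *
plan((.5912,.1629),5.0,.055)"
```

```text
roll tot 0.003 (0.2 deg)  then tx -1.85 ty 7.67 tz 2.57 q6 1.89 t 31.5
```

{"fn": "apply_moves", "kwargs": {
  "commands": [
    [-0.23, 0.96, 0, 0],
    [-0.23, 0.96, 0, 0],
    [-0.23, 0.96, 0, 0],
    [-0.23, 0.96, 0, 0],
    [-0.23, 0.96, 0, 0]
  ]
}}

```text
clock: 31.95
eef_pos: [0.5336, 0.1718, 0.1061]
tool_rot: [0.675, 0.738, -0.0, -0.0]
ft_force: [0.2, 0.2, -1.7]
grip_width: 0.0534
grasp_force: 65.1
```

{"fn": "apply_moves", "kwargs": {
  "commands": [
    [-0.23, 0.96, 0, 0],
    [-0.23, 0.96, 0, 0],
    [-0.24, 0.95, 0, 0],
    [0, 0, 0, 0],
    [0, 0, 0, 0]
  ]
}}

```text
clock: 32.37
eef_pos: [0.5918, 0.1628, 0.1056]
tool_rot: [0.675, 0.738, -0.0, -0.0]
ft_force: [-0.6, -0.0, -2.1]
grip_width: 0.0535
grasp_force: 65.4
```

{"fn": "apply_moves", "kwargs": {
  "commands": [
    [0, 0, 0.5, 0],
    [0, 0, 0.5, 0],
    [0, 0, 0.3, 0],
    [0, 0, 0, 0],
    [0, 0, 0, 0]
  ]
}}

```text
clock: 32.78
eef_pos: [0.5901, 0.1632, 0.0794]
tool_rot: [0.675, 0.738, -0.001, -0.001]
ft_force: [-0.8, -0.6, -1.8]
grip_width: 0.0531
grasp_force: 65.4
```

```bash
python3 -c "
from h import *
plan((.5912,.1629),5.0,.055)"
```

```text
roll tot 0.002 (0.1 deg)  then tx -0.02 ty 0.05 tz 1.22 q6 1.75 t 32.8
```

{"fn": "apply_moves", "kwargs": {
  "commands": [
    [-0.01, 0.04, 0.2, 0],
    [0, 0, 0.2, 0],
    [0, 0, 0.1, 0],
    [0, 0, 0.1, 0],
    [0, 0, 0.1, 0]
  ]
}}

```text
clock: 33.2
eef_pos: [0.5923, 0.1631, 0.0664]
tool_rot: [0.675, 0.738, 0.0, 0.0]
ft_force: [0.4, -0.1, -2.0]
grip_width: 0.0533
grasp_force: 65.4
```

{"fn": "apply_moves", "kwargs": {
  "commands": [
    [0, 0, 0.1, 0],
    [0, 0, 0.1, 0],
    [0, 0, 0.1, 0],
    [0, 0, 0.1, 0],
    [0, 0, 0, 0]
  ]
}}

```text
clock: 33.62
eef_pos: [0.5919, 0.163, 0.0579]
tool_rot: [0.675, 0.738, -0.0, -0.0]
ft_force: [-0.5, 0.1, -2.1]
grip_width: 0.0536
grasp_force: 65.4
```

{"fn": "apply_moves", "kwargs": {
  "commands": [
    [0, 0, 0.1, 0],
    [0, 0, 0, 0],
    [0, 0, 0, 0],
    [0, 0, 0, 0],
    [0, 0, 0, 0]
  ]
}}

```text
clock: 34.03
eef_pos: [0.5923, 0.1631, 0.0566]
tool_rot: [0.675, 0.738, 0.0, 0.0]
ft_force: [-0.5, -0.3, -1.2]
grip_width: 0.0534
grasp_force: 65.3
```

{"fn": "apply_moves", "kwargs": {
  "commands": [
    [0, 0, 0, 0],
    [0, 0, 0, 0],
    [0, 0, -0.3, 0],
    [0, 0, -1, 0],
    [0, 0, -1, 0]
  ],
  "claw": 0.25
}}

```text
clock: 34.45
eef_pos: [0.5915, 0.1629, 0.1025]
tool_rot: [0.675, 0.738, -0.001, -0.001]
ft_force: [0.1, 0.0, 0.4]
grip_width: 0.0641
grasp_force: 0.0
```

{"fn": "apply_moves", "kwargs": {
  "commands": [
    [0, 0, -1, 0.1],
    [0, 0, -1, 0.1],
    [0, 0, -0.5, 0.108],
    [0, 0, 0, 0],
    [0, 0, 0, 0]
  ],
  "claw": 0
}}

```text
clock: 34.87
eef_pos: [0.5928, 0.1632, 0.1537]
tool_rot: [0.784, 0.621, 0.001, 0.0]
ft_force: [-1.0, 0.5, -0.6]
grip_width: 0.0852
grasp_force: 0.0
```

```bash
python3 -c "
from h import *
plan((.4334,.0564),-13.6,.047)"
```

```text
roll tot 0.007 (0.4 deg)  then tx -7.07 ty -6.49 tz 5.33 q6 2.07 t 34.9
```

```bash
python3 -c "
from h import *
c=bot.camera('top');print(*feet(c,x=(.3,.7)),sep='\n')"
```

```text
(0.4459, -0.0678, 55.9, 56.0, 0.5, 323, array([ 0.4453, -0.0669]))
```

{"fn": "apply_moves", "kwargs": {
  "commands": [
    [-0.8, -0.72, 0, 0.007],
    [-0.8, -0.72, 0, 0],
    [-0.8, -0.72, 0, 0],
    [-0.8, -0.72, 0, 0],
    [-0.8, -0.72, 0, 0]
  ]
}}

```text
clock: 35.33
eef_pos: [0.5014, 0.1017, 0.1509]
tool_rot: [0.786, 0.618, -0.001, -0.001]
ft_force: [-0.1, -0.4, -1.1]
grip_width: 0.0856
grasp_force: 0.0
```

{"fn": "apply_moves", "kwargs": {
  "commands": [
    [-0.8, -0.72, 0, 0],
    [-0.8, -0.72, 0, 0],
    [-0.8, -0.72, 0, 0],
    [-0.67, -0.73, 0, 0],
    [0, 0, 0, 0]
  ]
}}

```text
clock: 35.75
eef_pos: [0.4277, 0.0549, 0.1508]
tool_rot: [0.787, 0.617, -0.003, -0.002]
ft_force: [-0.5, -0.1, 0.5]
grip_width: 0.0855
grasp_force: 0.0
```

{"fn": "apply_moves", "kwargs": {
  "commands": [
    [0, 0, 1, 0],
    [0, 0, 0.8, 0],
    [0, 0, 0, 0],
    [0, 0, 0, 0],
    [0, 0, 0, 0]
  ]
}}

```text
clock: 36.17
eef_pos: [0.4328, 0.0567, 0.1166]
tool_rot: [0.787, 0.618, -0.0, -0.0]
ft_force: [0.0, -1.3, 0.5]
grip_width: 0.0854
grasp_force: 0.0
```

```bash
python3 -c "
from h import *
c=bot.camera('top');print(*feet(c,x=(.3,.7)),sep='\n')
plan((.4334,.0564),-13.6,.047)"
```

```text
roll tot -0.002 (-0.1 deg)  then tx -0.02 ty 0.01 tz 3.50 q6 1.94 t 36.2
```

{"fn": "apply_moves", "kwargs": {
  "commands": [
    [0, 0, 1, 0],
    [0, 0, 1, 0],
    [0, 0, 1, 0],
    [0, 0, 0.5, 0],
    [0, 0, 0, 0]
  ]
}}

```text
clock: 36.63
eef_pos: [0.4315, 0.0565, 0.0452]
tool_rot: [0.787, 0.617, -0.001, -0.001]
ft_force: [-0.6, 0.0, -0.3]
grip_width: 0.0852
grasp_force: 0.0
```

{"fn": "apply_moves", "kwargs": {
  "commands": [
    [0, 0, 0, 0],
    [0, 0, 0, 0],
    [0, 0, 0, 0],
    [0, 0, 0, 0],
    [0, 0, 0, 0]
  ],
  "claw": 0.42
}}

```text
clock: 37.05
eef_pos: [0.4341, 0.0568, 0.0479]
tool_rot: [0.787, 0.617, 0.002, 0.001]
ft_force: [0.4, -1.2, 7.0]
grip_width: 0.0532
grasp_force: 63.6
```

{"fn": "apply_moves", "kwargs": {
  "commands": [
    [0, 0, 0, 0],
    [0, 0, 0, 0],
    [0, 0, 0, 0],
    [0, 0, -0.6, 0],
    [0, 0, -0.6, 0]
  ]
}}

```text
clock: 37.47
eef_pos: [0.4318, 0.0564, 0.0705]
tool_rot: [0.787, 0.617, -0.001, -0.0]
ft_force: [0.3, -0.2, -2.0]
grip_width: 0.053
grasp_force: 63.3
```

{"fn": "apply_moves", "kwargs": {
  "commands": [
    [0, 0, -0.6, 0],
    [0, 0, -0.6, 0],
    [0, 0, -0.6, 0],
    [0, 0, 0, -0.104],
    [0, 0, 0, -0.104]
  ]
}}

```text
clock: 37.88
eef_pos: [0.4332, 0.0566, 0.1076]
tool_rot: [0.713, 0.701, 0.001, 0.001]
ft_force: [-0.4, 0.1, -1.8]
grip_width: 0.0535
grasp_force: 63.5
```

{"fn": "apply_moves", "kwargs": {
  "commands": [
    [0, 0, 0, -0.104],
    [0, 0, 0, 0],
    [0, 0, 0, 0],
    [0, 0, 0, 0],
    [0, 0, 0, 0]
  ]
}}

```text
clock: 38.3
eef_pos: [0.4325, 0.0565, 0.1064]
tool_rot: [0.677, 0.736, -0.0, -0.0]
ft_force: [0.2, 0.5, -1.7]
grip_width: 0.0533
grasp_force: 63.5
```

```bash
python3 -c "
from h import *
plan((.5999,.0633),5.0,.055)"
```

```text
roll tot -0.003 (-0.2 deg)  then tx -0.39 ty 8.37 tz 2.57 q6 1.62 t 38.3
```

{"fn": "apply_moves", "kwargs": {
  "commands": [
    [-0.05, 0.95, 0, -0.003],
    [-0.05, 0.95, 0, 0],
    [-0.05, 0.95, 0, 0],
    [-0.05, 0.95, 0, 0],
    [-0.05, 0.95, 0, 0]
  ]
}}

```text
clock: 38.72
eef_pos: [0.5284, 0.06, 0.1063]
tool_rot: [0.675, 0.738, -0.0, -0.0]
ft_force: [0.1, 0.0, -2.2]
grip_width: 0.0534
grasp_force: 63.5
```

{"fn": "apply_moves", "kwargs": {
  "commands": [
    [-0.05, 0.95, 0, 0],
    [-0.05, 0.95, 0, 0],
    [-0.04, 0.95, 0, 0],
    [0, 0.77, 0, 0],
    [0, 0, 0, 0]
  ]
}}

```text
clock: 39.13
eef_pos: [0.603, 0.0638, 0.1062]
tool_rot: [0.675, 0.738, 0.001, 0.001]
ft_force: [0.5, 0.4, -0.6]
grip_width: 0.0533
grasp_force: 63.7
```

{"fn": "apply_moves", "kwargs": {
  "commands": [
    [0, 0, 0.5, 0],
    [0, 0, 0.5, 0],
    [0, 0, 0.3, 0],
    [0, 0, 0, 0],
    [0, 0, 0, 0]
  ]
}}

```text
clock: 39.55
eef_pos: [0.5985, 0.0635, 0.0794]
tool_rot: [0.675, 0.738, -0.001, -0.001]
ft_force: [-0.1, -0.3, -0.9]
grip_width: 0.0534
grasp_force: 63.7
```

```bash
python3 -c "
from h import *
plan((.5999,.0633),5.0,.055)"
```

```text
roll tot 0.002 (0.1 deg)  then tx -0.02 ty 0.07 tz 1.22 q6 1.59 t 39.5
```

{"fn": "apply_moves", "kwargs": {
  "commands": [
    [-0.01, 0.04, 0.2, 0],
    [0, 0, 0.2, 0],
    [0, 0, 0.1, 0],
    [0, 0, 0.1, 0],
    [0, 0, 0.1, 0]
  ]
}}

```text
clock: 39.97
eef_pos: [0.6009, 0.0635, 0.0664]
tool_rot: [0.675, 0.738, 0.0, 0.0]
ft_force: [0.5, 0.0, -1.9]
grip_width: 0.0539
grasp_force: 63.7
```

{"fn": "apply_moves", "kwargs": {
  "commands": [
    [0, 0, 0.1, 0],
    [0, 0, 0.1, 0],
    [0, 0, 0.1, 0],
    [0, 0, 0.1, 0],
    [0, 0, 0.1, 0]
  ]
}}

```text
clock: 40.38
eef_pos: [0.6009, 0.0635, 0.0563]
tool_rot: [0.675, 0.738, -0.0, 0.0]
ft_force: [1.2, 0.1, -1.3]
grip_width: 0.0532
grasp_force: 63.7
```

{"fn": "apply_moves", "kwargs": {
  "commands": [
    [0, 0, 0, 0],
    [0, 0, 0, 0],
    [0, 0, 0, 0],
    [0, 0, 0, 0],
    [0, 0, 0, 0]
  ]
}}

```text
clock: 40.8
eef_pos: [0.6009, 0.0635, 0.0566]
tool_rot: [0.675, 0.738, 0.0, 0.0]
ft_force: [0.5, 0.3, -1.8]
grip_width: 0.0537
grasp_force: 63.5
```

{"fn": "apply_moves", "kwargs": {
  "commands": [
    [0, 0, 0, 0],
    [0, 0, 0, 0],
    [0, 0, -0.3, 0],
    [0, 0, -1, 0],
    [0, 0, -1, 0]
  ],
  "claw": 0.25
}}

```text
clock: 41.22
eef_pos: [0.6, 0.0634, 0.1025]
tool_rot: [0.675, 0.738, -0.001, -0.001]
ft_force: [-0.6, -0.6, 1.1]
grip_width: 0.064
grasp_force: 0.0
```

{"fn": "apply_moves", "kwargs": {
  "commands": [
    [0, 0, -1, 0.037],
    [0, 0, -1, 0.037],
    [0, 0, -0.5, 0],
    [0, 0, 0, 0],
    [0, 0, 0, 0]
  ],
  "claw": 0
}}

```text
clock: 41.63
eef_pos: [0.6012, 0.0636, 0.153]
tool_rot: [0.703, 0.712, 0.001, 0.0]
ft_force: [-0.3, -1.5, -0.1]
grip_width: 0.0855
grasp_force: 0.0
```

```bash
python3 -c "
from h import *
c=bot.camera('top');print(*feet(c,x=(.3,.56)),sep='\n')
plan((.446,-.069),.5,.047)"
```

```text
roll tot 0.004 (0.2 deg)  then tx -6.56 ty -7.78 tz 5.24 q6 1.66 t 41.7
```

{"fn": "apply_moves", "kwargs": {
  "commands": [
    [0, -1, 0, 0.004],
    [0, -1, 0, 0],
    [0, -1, 0, 0],
    [0, -1, 0, 0],
    [0, -1, 0, 0]
  ]
}}

```text
clock: 42.1
eef_pos: [0.4986, 0.0625, 0.1505]
tool_rot: [0.704, 0.71, -0.002, -0.001]
ft_force: [-0.7, -0.5, -0.2]
grip_width: 0.0853
grasp_force: 0.0
```

{"fn": "apply_moves", "kwargs": {
  "commands": [
    [0, -1, 0, 0],
    [0, -1, 0, 0],
    [0, -1, 0, 0],
    [0, -1, 0, 0],
    [0, -1, 0, 0]
  ]
}}

```text
clock: 42.52
eef_pos: [0.3986, 0.0617, 0.1509]
tool_rot: [0.704, 0.71, -0.001, -0.001]
ft_force: [-0.3, -0.0, -0.9]
grip_width: 0.0856
grasp_force: 0.0
```

{"fn": "apply_moves", "kwargs": {
  "commands": [
    [0, -1, 0, 0],
    [0, -1, 0, 0],
    [0, -1, 0, 0],
    [0, -1, 0, 0],
    [0, 0, 0, 0]
  ]
}}

```text
clock: 42.93
eef_pos: [0.3154, 0.0606, 0.1505]
tool_rot: [0.704, 0.71, -0.003, -0.002]
ft_force: [-0.0, 0.4, -0.5]
grip_width: 0.0855
grasp_force: 0.0
```

{"fn": "apply_moves", "kwargs": {
  "commands": [
    [0, 0, 0, 0],
    [0, 0, 0, 0],
    [0, 0, 0, 0],
    [0, 0, 0, 0],
    [0, 0, 0, 0]
  ]
}}

```text
clock: 43.35
eef_pos: [0.3214, 0.0613, 0.1524]
tool_rot: [0.704, 0.71, -0.0, -0.0]
ft_force: [-0.4, -0.1, 0.2]
grip_width: 0.0855
grasp_force: 0.0
```

```bash
python3 -c "
from h import *
c=bot.camera('top')
for t in(90,110,130,150):print(t,*feet(c,x=(.3,.56),thr=t),sep='\n')
c0=pickle.load(open('c1.pkl','rb'))
plan((.446,-.069),.5,.047)"
```

```text
90
(0.4444, -0.0694, 58.9, 59.3, 0.5, 394, array([ 0.4447, -0.0694]))
110
(0.4459, -0.0694, 55.9, 59.2, 0.5, 371, array([ 0.446 , -0.0698]))
130
(0.4459, -0.0694, 55.9, 59.2, 0.5, 364, array([ 0.446 , -0.0698]))
150
(0.4459, -0.0694, 56.1, 53.2, 0.3, 340, array([ 0.4457, -0.0694]))
roll tot -0.001 (-0.1 deg)  then tx -6.57 ty 6.18 tz 5.27 q6 1.75 t 43.4
```

{"fn": "apply_moves", "kwargs": {
  "commands": [
    [-0.82, 0.77, 0, 0],
    [-0.82, 0.77, 0, 0],
    [-0.82, 0.77, 0, 0],
    [-0.82, 0.77, 0, 0],
    [-0.82, 0.77, 0, 0]
  ]
}}

```text
clock: 43.82
eef_pos: [0.3994, -0.021, 0.1524]
tool_rot: [0.704, 0.71, 0.0, -0.0]
ft_force: [0.4, 0.2, 1.1]
grip_width: 0.0855
grasp_force: 0.0
```

{"fn": "apply_moves", "kwargs": {
  "commands": [
    [-0.83, 0.77, 0, 0],
    [-0.83, 0.77, 0, 0],
    [-0.83, 0.79, 0, 0],
    [0, 0, 1, 0],
    [0, 0, 0.8, 0]
  ]
}}

```text
clock: 44.23
eef_pos: [0.4475, -0.0709, 0.1162]
tool_rot: [0.705, 0.709, 0.001, 0.001]
ft_force: [-0.2, -0.2, -0.8]
grip_width: 0.0854
grasp_force: 0.0
```

{"fn": "apply_moves", "kwargs": {
  "commands": [
    [0, 0, 0, 0],
    [0, 0, 0, 0],
    [0, 0, 0, 0],
    [0, 0, 0, 0],
    [0, 0, 0, 0]
  ]
}}

```text
clock: 44.65
eef_pos: [0.4462, -0.0695, 0.1176]
tool_rot: [0.704, 0.71, 0.001, 0.001]
ft_force: [0.8, -0.1, -0.1]
grip_width: 0.0855
grasp_force: 0.0
```

```bash
python3 -c "
from h import *
plan((.4457,-.0694),.5,.047)"
```

```text
roll tot -0.001 (-0.0 deg)  then tx 0.00 ty -0.02 tz 3.53 q6 1.41 t 44.6
```

{"fn": "apply_moves", "kwargs": {
  "commands": [
    [0, 0, 1, 0],
    [0, 0, 1, 0],
    [0, 0, 1, 0],
    [0, 0, 0.52, 0],
    [0, 0, 0, 0]
  ]
}}

```text
clock: 45.07
eef_pos: [0.4439, -0.0692, 0.0446]
tool_rot: [0.704, 0.71, -0.001, -0.001]
ft_force: [-0.2, 0.3, 0.1]
grip_width: 0.0851
grasp_force: 0.0
```

{"fn": "apply_moves", "kwargs": {
  "commands": [
    [0, 0, 0, 0],
    [0, 0, 0, 0],
    [0, 0, 0, 0],
    [0, 0, 0, 0],
    [0, 0, 0, 0]
  ],
  "claw": 0.42
}}

```text
clock: 45.48
eef_pos: [0.4468, -0.0697, 0.0476]
tool_rot: [0.704, 0.71, 0.001, 0.001]
ft_force: [-1.0, -0.4, 6.3]
grip_width: 0.053
grasp_force: 63.7
```

{"fn": "apply_moves", "kwargs": {
  "commands": [
    [0, 0, 0, 0],
    [0, 0, 0, 0],
    [0, 0, 0, 0],
    [0, 0, -0.6, 0],
    [0, 0, -0.6, 0]
  ]
}}

```text
clock: 45.9
eef_pos: [0.4447, -0.0694, 0.0701]
tool_rot: [0.704, 0.71, -0.0, -0.001]
ft_force: [0.3, -1.1, -1.3]
grip_width: 0.0534
grasp_force: 63.4
```

{"fn": "apply_moves", "kwargs": {
  "commands": [
    [0, 0, -0.6, 0],
    [0, 0, -0.6, 0],
    [0, 0, -0.6, 0],
    [0, 0, 0, -0.075],
    [0, 0, 0, 0]
  ]
}}

```text
clock: 46.32
eef_pos: [0.4461, -0.0696, 0.1071]
tool_rot: [0.676, 0.737, 0.001, 0.001]
ft_force: [0.2, -0.3, -1.7]
grip_width: 0.0533
grasp_force: 63.3
```

{"fn": "apply_moves", "kwargs": {
  "commands": [
    [0, 0, 0, 0],
    [0, 0, 0, 0],
    [0, 0, 0, 0],
    [0, 0, 0, 0],
    [0, 0, 0, 0]
  ]
}}

```text
clock: 46.73
eef_pos: [0.4452, -0.0695, 0.1058]
tool_rot: [0.676, 0.737, -0.0, -0.0]
ft_force: [0.3, -0.1, -1.1]
grip_width: 0.0534
grasp_force: 63.3
```

```bash
python3 -c "
from h import *
plan((.6087,-.0363),5.0,.055)"
```

```text
roll tot -0.001 (-0.1 deg)  then tx 0.94 ty 8.29 tz 2.54 q6 1.33 t 46.7
```

{"fn": "apply_moves", "kwargs": {
  "commands": [
    [0.1, 0.92, 0, 0],
    [0.1, 0.92, 0, 0],
    [0.1, 0.92, 0, 0],
    [0.1, 0.92, 0, 0],
    [0.1, 0.92, 0, 0]
  ]
}}

```text
clock: 47.15
eef_pos: [0.5369, -0.0515, 0.1058]
tool_rot: [0.676, 0.737, -0.0, -0.0]
ft_force: [0.8, -0.0, -1.5]
grip_width: 0.0536
grasp_force: 63.5
```

{"fn": "apply_moves", "kwargs": {
  "commands": [
    [0.1, 0.92, 0, 0],
    [0.1, 0.92, 0, 0],
    [0.12, 0.92, 0, 0],
    [0.12, 0.93, 0, 0],
    [0, 0, 0, 0]
  ]
}}

```text
clock: 47.57
eef_pos: [0.6125, -0.0358, 0.1057]
tool_rot: [0.676, 0.737, 0.001, 0.001]
ft_force: [0.3, -0.3, -1.3]
grip_width: 0.0533
grasp_force: 63.8
```

{"fn": "apply_moves", "kwargs": {
  "commands": [
    [0, 0, 0.5, 0],
    [0, 0, 0.5, 0],
    [0, 0, 0.3, 0],
    [0, 0, 0, 0],
    [0, 0, 0, 0]
  ]
}}

```text
clock: 47.98
eef_pos: [0.6075, -0.0367, 0.079]
tool_rot: [0.676, 0.737, -0.001, -0.001]
ft_force: [0.6, -0.0, -1.6]
grip_width: 0.0531
grasp_force: 63.8
```

```bash
python3 -c "
from h import *
plan((.6087,-.0363),5.0,.055)"
```

```text
roll tot -0.001 (-0.1 deg)  then tx 0.02 ty 0.06 tz 1.20 q6 1.42 t 48.0
```

{"fn": "apply_moves", "kwargs": {
  "commands": [
    [0.01, 0.02, 0.2, 0],
    [0, 0, 0.2, 0],
    [0, 0, 0.1, 0],
    [0, 0, 0.1, 0],
    [0, 0, 0.1, 0]
  ]
}}

```text
clock: 48.4
eef_pos: [0.6094, -0.0363, 0.066]
tool_rot: [0.676, 0.737, 0.0, 0.0]
ft_force: [-0.0, -0.1, -2.2]
grip_width: 0.0534
grasp_force: 63.8
```

{"fn": "apply_moves", "kwargs": {
  "commands": [
    [0, 0, 0.1, 0],
    [0, 0, 0.1, 0],
    [0, 0, 0.1, 0],
    [0, 0, 0.1, 0],
    [0, 0, 0.08, 0]
  ]
}}

```text
clock: 48.82
eef_pos: [0.6093, -0.0363, 0.0562]
tool_rot: [0.676, 0.737, -0.0, -0.0]
ft_force: [-1.3, 0.6, -1.6]
grip_width: 0.0534
grasp_force: 63.8
```

{"fn": "apply_moves", "kwargs": {
  "commands": [
    [0, 0, 0, 0],
    [0, 0, 0, 0],
    [0, 0, 0, 0],
    [0, 0, 0, 0],
    [0, 0, 0, 0]
  ]
}}

```text
clock: 49.23
eef_pos: [0.6095, -0.0363, 0.0566]
tool_rot: [0.676, 0.737, 0.0, 0.0]
ft_force: [0.3, 0.1, -2.4]
grip_width: 0.0538
grasp_force: 63.8
```

{"fn": "apply_moves", "kwargs": {
  "commands": [
    [0, 0, 0, 0],
    [0, 0, 0, 0],
    [0, 0, -0.3, 0],
    [0, 0, -1, 0],
    [0, 0, -1, 0]
  ],
  "claw": 0.25
}}

```text
clock: 49.65
eef_pos: [0.6086, -0.0363, 0.1025]
tool_rot: [0.676, 0.737, -0.001, -0.001]
ft_force: [1.3, -0.0, -0.2]
grip_width: 0.0643
grasp_force: 0.0
```

{"fn": "apply_moves", "kwargs": {
  "commands": [
    [0, 0, -1, 0],
    [0, 0, -1, 0],
    [0, 0, -0.5, 0],
    [0, 0, 0, 0],
    [0, 0, 0, 0]
  ],
  "claw": 1
}}

```text
clock: 50.07
eef_pos: [0.6097, -0.0363, 0.153]
tool_rot: [0.676, 0.737, 0.001, 0.001]
ft_force: [-0.2, 0.1, 0.2]
grip_width: 0.0034
grasp_force: 0.0
```

```bash
python3 -c "
from h import *
plan((.4412,-.3825),5,.11)"
```

```text
roll tot -0.001 (-0.1 deg)  then tx -16.51 ty -9.90 tz 2.15 q6 1.43 t 50.1
```

{"fn": "apply_moves", "kwargs": {
  "commands": [
    [-0.92, -0.55, 0, 0],
    [-0.92, -0.55, 0, 0],
    [-0.92, -0.55, 0, 0],
    [-0.92, -0.55, 0, 0],
    [-0.92, -0.55, 0, 0]
  ]
}}

```text
clock: 50.48
eef_pos: [0.5609, -0.1332, 0.1504]
tool_rot: [0.676, 0.737, -0.001, -0.002]
ft_force: [-0.1, -1.2, -0.2]
grip_width: -0.0002
grasp_force: 0.0
```

{"fn": "apply_moves", "kwargs": {
  "commands": [
    [-0.92, -0.55, 0, 0],
    [-0.92, -0.55, 0, 0],
    [-0.92, -0.55, 0, 0],
    [-0.92, -0.55, 0, 0],
    [-0.92, -0.55, 0, 0]
  ]
}}

```text
clock: 50.9
eef_pos: [0.514, -0.2295, 0.1505]
tool_rot: [0.676, 0.737, -0.001, -0.002]
ft_force: [0.0, -0.4, 0.3]
grip_width: 0.0001
grasp_force: 0.0
```

{"fn": "apply_moves", "kwargs": {
  "commands": [
    [-0.92, -0.55, 0, 0],
    [-0.92, -0.55, 0, 0],
    [-0.92, -0.55, 0, 0],
    [-0.92, -0.55, 0, 0],
    [-0.92, -0.55, 0, 0]
  ]
}}

```text
clock: 51.32
eef_pos: [0.4672, -0.3257, 0.1504]
tool_rot: [0.676, 0.737, -0.0, -0.002]
ft_force: [0.2, 0.3, 0.1]
grip_width: -0.0001
grasp_force: 0.0
```

{"fn": "apply_moves", "kwargs": {
  "commands": [
    [-0.91, -0.55, 0, 0],
    [-0.9, -0.55, 0, 0],
    [-0.9, -0.55, 0, 0],
    [0, 0, 0, 0],
    [0, 0, 0, 0]
  ]
}}

```text
clock: 51.73
eef_pos: [0.4392, -0.3825, 0.1507]
tool_rot: [0.677, 0.736, 0.0, -0.002]
ft_force: [-0.3, 0.1, -0.6]
grip_width: -0.0
grasp_force: 0.0
```

{"fn": "apply_moves", "kwargs": {
  "commands": [
    [0, 0, 0.6, 0],
    [0, 0, 0.6, 0],
    [0, 0, 0.6, 0],
    [0, 0, 0, 0],
    [0, 0, 0, 0]
  ]
}}

```text
clock: 52.15
eef_pos: [0.4402, -0.3806, 0.1152]
tool_rot: [0.675, 0.737, 0.0, -0.002]
ft_force: [0.1, 0.6, -0.2]
grip_width: 0.0001
grasp_force: 0.0
```

```bash
python3 -c "
from h import *
shot('n1.png',side=(220,420,130,300),s=4)
plan((.4412,-.3825),5,.083)
c=bot.camera('top')
for t in (110,):print(*feet(c,z=.08,x=(.5,.7),thr=t),sep='\n')"
```

```text
Traceback (most recent call last):
  File "h.py", line 23, in shot
    im=np.hstack(ims); assert im.shape[0]<=600 and im.shape[1]<=800,im.shape
                              ^^^^^^^^^^^^^^^^^^^^^^^^^^^^^^^^^^^^^
AssertionError: (680, 800, 3)
```

```bash
python3 -c "
from h import *
shot('n1.png',side=(230,370,150,270),s=5)
plan((.4412,-.3825),5,.083)
c=bot.camera('top')
for t in (110,):print(*feet(c,z=.08,x=(.5,.7),thr=t),sep='\n')"
```

```text
roll tot -0.000 (-0.0 deg)  then tx -0.03 ty 0.00 tz 1.69 q6 0.77 t 52.2
```

View pics/n1.png

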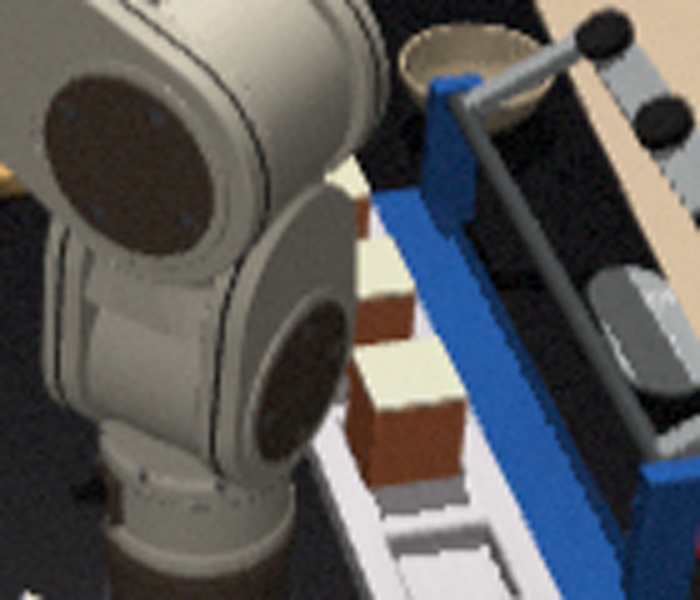

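The beakers appear seated in the nest: C at (410,420), B at (385,275), A at (350,190). Now press the pedal.

{"fn": "apply_moves", "kwargs": {
  "commands": [
    [0, 0, 0.5, 0],
    [0, 0, 0.5, 0],
    [0, 0, 0.4, 0],
    [0, 0, 0.3, 0],
    [0, 0, 0.3, 0]
  ]
}}

```text
clock: 52.72
eef_pos: [0.44, -0.382, 0.0763]
tool_rot: [0.676, 0.737, -0.0, -0.001]
ft_force: [-4.3, 2.7, 11.4]
grip_width: 0.0001
grasp_force: 5.5
```

{"fn": "apply_moves", "kwargs": {
  "commands": [
    [0, 0, 0.3, 0],
    [0, 0, 0.3, 0],
    [0, 0, 0.2, 0],
    [0, 0, 0.1, 0],
    [0, 0, 0, 0]
  ]
}}

```text
clock: 53.13
eef_pos: [0.4403, -0.3822, 0.0577]
tool_rot: [0.676, 0.737, -0.0, -0.0]
ft_force: [-0.5, 0.2, 2.2]
grip_width: -0.0001
grasp_force: 1.0
```

{"fn": "apply_moves", "kwargs": {
  "commands": [
    [0, 0, 0.05, 0],
    [0, 0, 0.05, 0],
    [0, 0, 0, 0],
    [0, 0, 0, 0],
    [0, 0, 0, 0]
  ]
}}

```text
clock: 53.55
eef_pos: [0.4405, -0.3822, 0.0566]
tool_rot: [0.676, 0.737, 0.0, -0.0]
ft_force: [-0.6, 1.8, 2.1]
grip_width: 0.0002
grasp_force: 1.5
```

{"fn": "apply_moves", "kwargs": {
  "commands": [
    [0, 0, 0.05, 0],
    [0, 0, 0.05, 0],
    [0, 0, 0, 0],
    [0, 0, 0, 0],
    [0, 0, 0, 0]
  ]
}}

```text
clock: 53.97
eef_pos: [0.4408, -0.3822, 0.0546]
tool_rot: [0.676, 0.737, 0.0, 0.0]
ft_force: [-0.3, 2.3, 3.4]
grip_width: -0.0001
grasp_force: 1.8
```

{"fn": "apply_moves", "kwargs": {
  "commands": [
    [0, 0, 0.1, 0],
    [0, 0, 0, 0],
    [0, 0, 0, 0],
    [0, 0, 0, 0],
    [0, 0, 0, 0]
  ]
}}

```text
clock: 54.38
eef_pos: [0.441, -0.3823, 0.0541]
tool_rot: [0.676, 0.737, 0.0, 0.001]
ft_force: [-2.1, 3.0, 12.4]
grip_width: -0.0004
grasp_force: 6.1
```

{"fn": "apply_moves", "kwargs": {
  "commands": [
    [0, 0, 0.1, 0],
    [0, 0, 0, 0],
    [0, 0, 0, 0],
    [0, 0, 0, 0],
    [0, 0, 0, 0]
  ]
}}

```text
clock: 54.8
eef_pos: [0.4411, -0.3823, 0.0537]
tool_rot: [0.676, 0.737, 0.0, 0.001]
ft_force: [-4.5, 6.3, 21.8]
grip_width: 0.0001
grasp_force: 10.4
```

```bash
python3 -c "
from h import *
import cv2
cs=shot('p1.png',side=(220,370,240,380),top=None,s=4)
print(bot.get_obs()['ft_force'])"
```

```text
[-4.16779097  6.69854573 20.84135759]
```

View pics/p1.png

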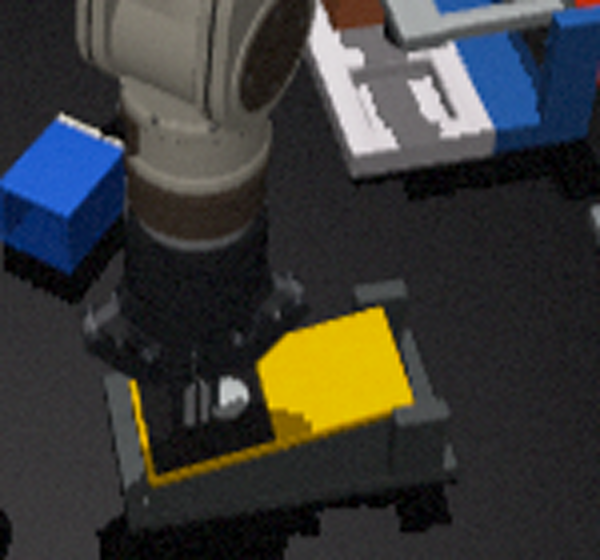

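The fingertip is on the black pad at (200,400), the plate is on its stop (force rising stiffly) and the bar has swung over. Hold, then let it up.

{"fn": "apply_moves", "kwargs": {
  "commands": [
    [0, 0, 0.05, 0],
    [0, 0, 0, 0],
    [0, 0, 0, 0],
    [0, 0, 0, 0],
    [0, 0, 0, 0]
  ]
}}

```text
clock: 55.27
eef_pos: [0.4412, -0.3823, 0.0534]
tool_rot: [0.676, 0.737, 0.0, 0.001]
ft_force: [-6.7, 7.9, 25.0]
grip_width: -0.0001
grasp_force: 12.6
```

{"fn": "apply_moves", "kwargs": {
  "commands": [
    [0, 0, 0, 0],
    [0, 0, 0, 0],
    [0, 0, 0, 0],
    [0, 0, 0, 0],
    [0, 0, 0, 0]
  ]
}}

```text
clock: 55.68
eef_pos: [0.4411, -0.3823, 0.0534]
tool_rot: [0.676, 0.737, 0.0, 0.001]
ft_force: [-5.6, 6.9, 24.1]
grip_width: -0.0001
grasp_force: 12.6
```

{"fn": "apply_moves", "kwargs": {
  "commands": [
    [0, 0, -0.3, 0],
    [0, 0, -0.4, 0],
    [0, 0, -0.5, 0],
    [0, 0, -0.5, 0],
    [0, 0, -0.5, 0]
  ]
}}

```text
clock: 56.1
eef_pos: [0.4405, -0.3826, 0.0941]
tool_rot: [0.676, 0.737, -0.0, -0.0]
ft_force: [0.4, 0.3, 0.6]
grip_width: -0.0
grasp_force: 0.0
```

{"fn": "apply_moves", "kwargs": {
  "commands": [
    [0, 0, -1, 0],
    [0, 0, -1, 0],
    [0, 0, -1, 0],
    [0, 0, 0, 0],
    [0, 0, 0, 0]
  ],
  "claw": 0.2
}}

```text
clock: 56.52
eef_pos: [0.4414, -0.3832, 0.1553]
tool_rot: [0.676, 0.737, -0.0, 0.002]
ft_force: [-0.2, -0.0, -0.4]
grip_width: 0.0607
grasp_force: 0.0
```

```bash
python3 -c "
from h import *
plan((.6087,-.0363),5.0,.155)
plan((.6087,-.0363),-175.0,.155)"
```

```text
roll tot -0.001 (-0.1 deg)  then tx 16.55 ty 9.84 tz 0.01 q6 0.77 t 56.5
roll tot -0.001 (-0.1 deg)  then tx 16.55 ty 9.84 tz 0.01 q6 0.77 t 56.5
```

```bash
python3 -c "
from h import *
plan((.5912,.1629),5.0,.155)"
```

```text
roll tot -0.001 (-0.1 deg)  then tx 26.55 ty 9.84 tz 0.01 q6 0.77 t 56.5
```

{"fn": "apply_moves", "kwargs": {
  "commands": [
    [0.885, 0.328, 0, 0],
    [0.885, 0.328, 0, 0],
    [0.885, 0.328, 0, 0],
    [0.885, 0.328, 0, 0],
    [0.885, 0.328, 0, 0]
  ]
}}

```text
clock: 56.93
eef_pos: [0.4649, -0.2902, 0.1521]
tool_rot: [0.676, 0.737, -0.0, -0.001]
ft_force: [0.7, -0.6, 0.5]
grip_width: 0.0682
grasp_force: 0.0
```

{"fn": "apply_moves", "kwargs": {
  "commands": [
    [0.885, 0.328, 0, 0],
    [0.885, 0.328, 0, 0],
    [0.885, 0.328, 0, 0],
    [0.885, 0.328, 0, 0],
    [0.885, 0.328, 0, 0]
  ]
}}

```text
clock: 57.35
eef_pos: [0.49, -0.1992, 0.1522]
tool_rot: [0.676, 0.737, -0.001, -0.001]
ft_force: [0.2, 0.5, 0.4]
grip_width: 0.0685
grasp_force: 0.0
```

{"fn": "apply_moves", "kwargs": {
  "commands": [
    [0.885, 0.328, 0, 0],
    [0.885, 0.328, 0, 0],
    [0.885, 0.328, 0, 0],
    [0.885, 0.328, 0, 0],
    [0.885, 0.328, 0, 0]
  ]
}}

```text
clock: 57.77
eef_pos: [0.515, -0.1083, 0.1522]
tool_rot: [0.676, 0.737, -0.001, -0.001]
ft_force: [0.1, -0.8, -0.0]
grip_width: 0.0684
grasp_force: 0.0
```

{"fn": "apply_moves", "kwargs": {
  "commands": [
    [0.885, 0.328, 0, 0],
    [0.885, 0.328, 0, 0],
    [0.885, 0.328, 0, 0],
    [0.885, 0.328, 0, 0],
    [0.885, 0.328, 0, 0]
  ]
}}

```text
clock: 58.18
eef_pos: [0.5401, -0.0175, 0.1521]
tool_rot: [0.676, 0.737, -0.001, -0.001]
ft_force: [-0.6, 0.0, 0.2]
grip_width: 0.0682
grasp_force: 0.0
```

{"fn": "apply_moves", "kwargs": {
  "commands": [
    [0.885, 0.328, 0, 0],
    [0.885, 0.328, 0, 0],
    [0.885, 0.328, 0, 0],
    [0.885, 0.328, 0, 0],
    [0.885, 0.328, 0, 0]
  ]
}}

```text
clock: 58.6
eef_pos: [0.5652, 0.0734, 0.152]
tool_rot: [0.676, 0.737, -0.001, -0.001]
ft_force: [0.4, 0.2, -0.4]
grip_width: 0.0682
grasp_force: 0.0
```

{"fn": "apply_moves", "kwargs": {
  "commands": [
    [0.885, 0.328, 0, 0],
    [0.885, 0.328, 0, 0],
    [0.885, 0.328, 0, 0],
    [0.885, 0.328, 0, 0],
    [0.885, 0.328, 0, 0]
  ]
}}

```text
clock: 59.02
eef_pos: [0.5903, 0.1643, 0.1519]
tool_rot: [0.676, 0.737, -0.001, -0.001]
ft_force: [-1.1, -0.5, -0.4]
grip_width: 0.0688
grasp_force: 0.0
```

{"fn": "apply_moves", "kwargs": {
  "commands": [
    [0, 0, 0, 0],
    [0, 0, 0, 0],
    [0, 0, 0, 0],
    [0, 0, 0, 0],
    [0, 0, 0, 0]
  ]
}}

```text
clock: 59.43
eef_pos: [0.5906, 0.1626, 0.1533]
tool_rot: [0.676, 0.736, -0.0, -0.0]
ft_force: [-0.9, -0.8, 0.2]
grip_width: 0.0682
grasp_force: 0.0
```

```bash
python3 -c "
from h import *
plan((.5915,.163),5.0,.057)"
```

```text
roll tot -0.002 (-0.1 deg)  then tx 0.02 ty 0.05 tz 4.81 q6 1.75 t 59.4
```

Descend, grip, lift 60 mm, then plan to the far tray spot.

{"fn": "apply_moves", "kwargs": {
  "commands": [
    [0.02, 0.05, 1, 0],
    [0, 0, 1, 0],
    [0, 0, 1, 0],
    [0, 0, 1, 0],
    [0, 0, 0.8, 0]
  ]
}}

```text
clock: 59.85
eef_pos: [0.5912, 0.163, 0.0562]
tool_rot: [0.676, 0.736, -0.001, -0.0]
ft_force: [-0.0, 0.7, -0.4]
grip_width: 0.0682
grasp_force: 0.0
```

{"fn": "apply_moves", "kwargs": {
  "commands": [
    [0, 0, 0, 0],
    [0, 0, 0, 0],
    [0, 0, 0, 0],
    [0, 0, 0, 0],
    [0, 0, 0, 0]
  ],
  "claw": 0.42
}}

```text
clock: 60.27
eef_pos: [0.5926, 0.1642, 0.0587]
tool_rot: [0.676, 0.737, 0.001, 0.001]
ft_force: [-0.4, 0.9, -1.0]
grip_width: 0.0534
grasp_force: 65.4
```

{"fn": "apply_moves", "kwargs": {
  "commands": [
    [0, 0, 0, 0],
    [0, 0, 0, 0],
    [0, 0, -0.3, 0],
    [0, 0, -0.6, 0],
    [0, 0, -0.7, 0]
  ]
}}

```text
clock: 60.68
eef_pos: [0.5911, 0.164, 0.0893]
tool_rot: [0.676, 0.737, -0.001, -0.001]
ft_force: [0.2, 0.9, -1.3]
grip_width: 0.0529
grasp_force: 65.4
```

{"fn": "apply_moves", "kwargs": {
  "commands": [
    [0, 0, -0.7, 0],
    [0, 0, -0.7, 0],
    [0, 0, 0, 0],
    [0, 0, 0, 0],
    [0, 0, 0, 0]
  ]
}}

```text
clock: 61.1
eef_pos: [0.5915, 0.164, 0.117]
tool_rot: [0.676, 0.737, -0.0, -0.0]
ft_force: [-0.1, -0.2, -1.8]
grip_width: 0.0534
grasp_force: 65.6
```

```bash
python3 -c "
from h import *
plan((.5842,.3555),5.0,.055)"
```

```text
roll tot -0.001 (-0.1 deg)  then tx 9.57 ty 0.47 tz 3.10 q6 1.76 t 61.1
```

{"fn": "apply_moves", "kwargs": {
  "commands": [
    [0.96, 0.05, 0, 0],
    [0.96, 0.05, 0, 0],
    [0.96, 0.05, 0, 0],
    [0.96, 0.05, 0, 0],
    [0.96, 0.05, 0, 0]
  ]
}}

```text
clock: 61.52
eef_pos: [0.5876, 0.2606, 0.1158]
tool_rot: [0.676, 0.737, -0.001, -0.001]
ft_force: [0.4, 0.5, -1.9]
grip_width: 0.0535
grasp_force: 65.6
```

{"fn": "apply_moves", "kwargs": {
  "commands": [
    [0.96, 0.05, 0, 0],
    [0.96, 0.05, 0, 0],
    [0.96, 0.05, 0, 0],
    [0.95, 0.05, 0, 0],
    [0.94, 0.02, 0, 0]
  ]
}}

```text
clock: 61.93
eef_pos: [0.5839, 0.3561, 0.1156]
tool_rot: [0.676, 0.737, -0.001, -0.0]
ft_force: [0.8, 0.5, -2.1]
grip_width: 0.0533
grasp_force: 65.6
```

{"fn": "apply_moves", "kwargs": {
  "commands": [
    [0, 0, 0, 0],
    [0, 0, 0, 0],
    [0, 0, 0.5, 0],
    [0, 0, 0.7, 0],
    [0, 0, 0.7, 0]
  ]
}}

```text
clock: 62.35
eef_pos: [0.5849, 0.3543, 0.0784]
tool_rot: [0.677, 0.736, -0.0, 0.0]
ft_force: [-0.4, -0.6, -1.8]
grip_width: 0.0533
grasp_force: 65.5
```

{"fn": "apply_moves", "kwargs": {
  "commands": [
    [0, 0, 0.5, 0],
    [0, 0, 0.2, 0],
    [0, 0, 0.2, 0],
    [0, 0, 0.1, 0],
    [0, 0, 0, 0]
  ]
}}

```text
clock: 62.77
eef_pos: [0.5849, 0.3554, 0.0594]
tool_rot: [0.676, 0.737, -0.0, 0.0]
ft_force: [-0.6, 0.4, -2.2]
grip_width: 0.0534
grasp_force: 65.5
```

{"fn": "apply_moves", "kwargs": {
  "commands": [
    [0, 0, 0.05, 0],
    [0, 0, 0.05, 0],
    [0, 0, 0, 0],
    [0, 0, 0, 0],
    [0, 0, 0, 0]
  ]
}}

```text
clock: 63.18
eef_pos: [0.5849, 0.3557, 0.0578]
tool_rot: [0.676, 0.737, 0.0, 0.0]
ft_force: [0.0, -1.3, -1.5]
grip_width: 0.0534
grasp_force: 65.5
```

Just about on the floor, so release and go back for B.

{"fn": "apply_moves", "kwargs": {
  "commands": [
    [0, 0, 0.05, 0],
    [0, 0, 0, 0],
    [0, 0, 0, 0],
    [0, 0, 0, 0],
    [0, 0, 0, 0]
  ]
}}

```text
clock: 63.6
eef_pos: [0.5848, 0.3556, 0.0565]
tool_rot: [0.676, 0.737, -0.0, -0.0]
ft_force: [-0.2, -0.4, -1.9]
grip_width: 0.0534
grasp_force: 65.5
```

{"fn": "apply_moves", "kwargs": {
  "commands": [
    [0, 0, 0, 0],
    [0, 0, 0, 0],
    [0, 0, -0.3, 0],
    [0, 0, -1, 0],
    [0, 0, -1, 0]
  ],
  "claw": 0.2
}}

```text
clock: 64.02
eef_pos: [0.5841, 0.3552, 0.1024]
tool_rot: [0.676, 0.737, -0.001, -0.0]
ft_force: [-0.5, -0.3, 0.4]
grip_width: 0.0681
grasp_force: 0.0
```

{"fn": "apply_moves", "kwargs": {
  "commands": [
    [0, 0, -1, 0],
    [0, 0, -1, 0],
    [0, 0, -0.5, 0],
    [0, 0, 0, 0],
    [0, 0, 0, 0]
  ]
}}

```text
clock: 64.43
eef_pos: [0.5851, 0.3558, 0.1532]
tool_rot: [0.676, 0.737, 0.001, 0.0]
ft_force: [0.7, 0.2, -0.7]
grip_width: 0.0679
grasp_force: 0.0
```

```bash
python3 -c "
from h import *
plan((.6003,.0635),5.0,.058)"
```

```text
roll tot -0.001 (-0.1 deg)  then tx -14.63 ty -0.52 tz 4.76 q6 2.03 t 64.4
```

{"fn": "apply_moves", "kwargs": {
  "commands": [
    [-0.98, -0.03, 0, 0],
    [-0.98, -0.03, 0, 0],
    [-0.98, -0.03, 0, 0],
    [-0.98, -0.03, 0, 0],
    [-0.98, -0.04, 0, 0]
  ]
}}

```text
clock: 64.85
eef_pos: [0.5889, 0.2564, 0.1502]
tool_rot: [0.676, 0.737, -0.002, -0.001]
ft_force: [-0.4, 0.0, -0.2]
grip_width: 0.0685
grasp_force: 0.0
```

{"fn": "apply_moves", "kwargs": {
  "commands": [
    [-0.98, -0.03, 0, 0],
    [-0.98, -0.03, 0, 0],
    [-0.98, -0.04, 0, 0],
    [-0.98, -0.04, 0, 0],
    [-0.98, -0.04, 0, 0]
  ]
}}

```text
clock: 65.27
eef_pos: [0.5936, 0.1585, 0.1503]
tool_rot: [0.676, 0.737, -0.002, -0.001]
ft_force: [0.0, 0.4, -0.3]
grip_width: 0.0682
grasp_force: 0.0
```

{"fn": "apply_moves", "kwargs": {
  "commands": [
    [-0.98, -0.04, 0, 0],
    [-0.98, -0.04, 0, 0],
    [-0.97, -0.04, 0, 0],
    [-0.95, -0.04, 0, 0],
    [-0.95, -0.04, 0, 0]
  ]
}}

```text
clock: 65.68
eef_pos: [0.5979, 0.0621, 0.1504]
tool_rot: [0.676, 0.737, -0.001, -0.001]
ft_force: [1.0, -0.7, 0.7]
grip_width: 0.0679
grasp_force: 0.0
```

{"fn": "apply_moves", "kwargs": {
  "commands": [
    [0, 0, 0, 0],
    [0, 0, 0, 0],
    [0, 0, 0, 0],
    [0, 0, 0, 0],
    [0, 0, 0, 0]
  ]
}}

```text
clock: 66.1
eef_pos: [0.5989, 0.0641, 0.1521]
tool_rot: [0.675, 0.737, -0.0, -0.0]
ft_force: [1.6, -0.1, 0.4]
grip_width: 0.0684
grasp_force: 0.0
```

```bash
python3 -c "
from h import *
plan((.6003,.0635),5.0,.058)"
```

```text
roll tot 0.000 (0.0 deg)  then tx -0.04 ty 0.06 tz 4.70 q6 1.59 t 66.1
```

{"fn": "apply_moves", "kwargs": {
  "commands": [
    [-0.03, 0.06, 1, 0],
    [0, 0, 1, 0],
    [0, 0, 1, 0],
    [0, 0, 1, 0],
    [0, 0, 0.7, 0]
  ]
}}

```text
clock: 66.52
eef_pos: [0.5994, 0.0635, 0.0565]
tool_rot: [0.675, 0.737, -0.001, -0.001]
ft_force: [-0.1, 0.3, 0.7]
grip_width: 0.0682
grasp_force: 0.0
```

{"fn": "apply_moves", "kwargs": {
  "commands": [
    [0, 0, 0, 0],
    [0, 0, 0, 0],
    [0, 0, 0, 0],
    [0, 0, 0, 0],
    [0, 0, 0, 0]
  ],
  "claw": 0.42
}}

```text
clock: 66.93
eef_pos: [0.6012, 0.0629, 0.0597]
tool_rot: [0.676, 0.737, 0.001, 0.001]
ft_force: [0.5, -0.3, -1.4]
grip_width: 0.0535
grasp_force: 65.7
```

{"fn": "apply_moves", "kwargs": {
  "commands": [
    [0, 0, 0, 0],
    [0, 0, 0, 0],
    [0, 0, -0.3, 0],
    [0, 0, -0.6, 0],
    [0, 0, -0.7, 0]
  ]
}}

```text
clock: 67.35
eef_pos: [0.5996, 0.0625, 0.0903]
tool_rot: [0.676, 0.737, -0.001, -0.001]
ft_force: [0.8, 1.2, -1.6]
grip_width: 0.0535
grasp_force: 65.7
```

{"fn": "apply_moves", "kwargs": {
  "commands": [
    [0, 0, -0.7, 0],
    [0, 0, -0.7, 0],
    [0, 0, 0, 0],
    [0, 0, 0, 0],
    [0, 0, 0, 0]
  ]
}}

```text
clock: 67.77
eef_pos: [0.6001, 0.0626, 0.118]
tool_rot: [0.676, 0.737, -0.0, -0.0]
ft_force: [-0.5, 0.1, -1.6]
grip_width: 0.0532
grasp_force: 65.9
```

```bash
python3 -c "
from h import *
plan((.4895,.3475),5.0,.055)"
```

```text
roll tot -0.001 (-0.1 deg)  then tx 14.67 ty -4.27 tz 3.15 q6 1.59 t 67.8
```

{"fn": "apply_moves", "kwargs": {
  "commands": [
    [0.98, -0.285, 0, 0],
    [0.98, -0.285, 0, 0],
    [0.98, -0.285, 0, 0],
    [0.98, -0.285, 0, 0],
    [0.98, -0.285, 0, 0]
  ]
}}

```text
clock: 68.18
eef_pos: [0.5623, 0.1583, 0.117]
tool_rot: [0.676, 0.737, -0.001, -0.001]
ft_force: [0.1, -0.5, -1.1]
grip_width: 0.0532
grasp_force: 65.9
```

{"fn": "apply_moves", "kwargs": {
  "commands": [
    [0.98, -0.285, 0, 0],
    [0.98, -0.285, 0, 0],
    [0.98, -0.285, 0, 0],
    [0.98, -0.285, 0, 0],
    [0.98, -0.285, 0, 0]
  ]
}}

```text
clock: 68.6
eef_pos: [0.5255, 0.2535, 0.117]
tool_rot: [0.676, 0.737, -0.001, -0.001]
ft_force: [-0.5, 0.8, -1.8]
grip_width: 0.0532
grasp_force: 65.9
```

{"fn": "apply_moves", "kwargs": {
  "commands": [
    [0.98, -0.285, 0, 0],
    [0.98, -0.285, 0, 0],
    [0.98, -0.285, 0, 0],
    [0.97, -0.285, 0, 0],
    [0.97, -0.285, 0, 0]
  ]
}}

```text
clock: 69.02
eef_pos: [0.4887, 0.3482, 0.1169]
tool_rot: [0.676, 0.737, -0.001, -0.0]
ft_force: [0.5, 1.3, -1.9]
grip_width: 0.0535
grasp_force: 65.9
```

{"fn": "apply_moves", "kwargs": {
  "commands": [
    [0, 0, 0, 0],
    [0, 0, 0, 0],
    [0, 0, 0.5, 0],
    [0, 0, 0.7, 0],
    [0, 0, 0.7, 0]
  ]
}}

```text
clock: 69.43
eef_pos: [0.4904, 0.3467, 0.0794]
tool_rot: [0.677, 0.736, -0.0, 0.0]
ft_force: [-0.8, -0.3, -1.0]
grip_width: 0.0533
grasp_force: 65.9
```

{"fn": "apply_moves", "kwargs": {
  "commands": [
    [0, 0, 0.5, 0],
    [0, 0, 0.2, 0],
    [0, 0, 0.2, 0],
    [0, 0, 0.1, 0],
    [0, 0, 0, 0]
  ]
}}

```text
clock: 69.85
eef_pos: [0.4902, 0.3476, 0.0603]
tool_rot: [0.676, 0.737, -0.0, 0.0]
ft_force: [0.3, -0.3, -1.9]
grip_width: 0.0531
grasp_force: 65.9
```

{"fn": "apply_moves", "kwargs": {
  "commands": [
    [0, 0, 0.05, 0],
    [0, 0, 0.05, 0],
    [0, 0, 0.05, 0],
    [0, 0, 0, 0],
    [0, 0, 0, 0]
  ]
}}

```text
clock: 70.27
eef_pos: [0.49, 0.3479, 0.0577]
tool_rot: [0.676, 0.737, 0.0, 0.0]
ft_force: [-0.1, -1.2, -1.9]
grip_width: 0.0534
grasp_force: 65.9
```

{"fn": "apply_moves", "kwargs": {
  "commands": [
    [0, 0, 0.04, 0],
    [0, 0, 0, 0],
    [0, 0, 0, 0],
    [0, 0, 0, 0],
    [0, 0, 0, 0]
  ]
}}

```text
clock: 70.68
eef_pos: [0.49, 0.3478, 0.0567]
tool_rot: [0.676, 0.737, 0.0, 0.0]
ft_force: [0.3, -0.7, -1.1]
grip_width: 0.0536
grasp_force: 65.9
```

{"fn": "apply_moves", "kwargs": {
  "commands": [
    [0, 0, 0, 0],
    [0, 0, 0, 0],
    [0, 0, -0.3, 0],
    [0, 0, -1, 0],
    [0, 0, -1, 0]
  ],
  "claw": 0.2
}}

```text
clock: 71.1
eef_pos: [0.4893, 0.3473, 0.1027]
tool_rot: [0.676, 0.737, -0.001, -0.0]
ft_force: [-0.5, 0.3, 0.6]
grip_width: 0.0687
grasp_force: 0.0
```

{"fn": "apply_moves", "kwargs": {
  "commands": [
    [0, 0, -1, 0],
    [0, 0, -1, 0],
    [0, 0, -0.5, 0],
    [0, 0, 0, 0],
    [0, 0, 0, 0]
  ]
}}

```text
clock: 71.52
eef_pos: [0.4903, 0.348, 0.1532]
tool_rot: [0.676, 0.737, 0.001, 0.0]
ft_force: [-0.1, -0.1, 0.1]
grip_width: 0.0682
grasp_force: 0.0
```

```bash
python3 -c "
from h import *
plan((.609,-.0363),5.0,.058)"
```

```text
roll tot -0.001 (-0.1 deg)  then tx -19.66 ty 4.24 tz 4.76 q6 2.10 t 71.5
```

20 rows: tx -0.983, ty 0.212.

{"fn": "apply_moves", "kwargs": {
  "commands": [
    [-0.983, 0.212, 0, 0],
    [-0.983, 0.212, 0, 0],
    [-0.983, 0.212, 0, 0],
    [-0.983, 0.212, 0, 0],
    [-0.983, 0.212, 0, 0]
  ]
}}

```text
clock: 71.93
eef_pos: [0.5186, 0.2504, 0.1506]
tool_rot: [0.676, 0.737, -0.002, -0.001]
ft_force: [-0.2, -0.2, -0.1]
grip_width: 0.0684
grasp_force: 0.0
```

{"fn": "apply_moves", "kwargs": {
  "commands": [
    [-0.983, 0.212, 0, 0],
    [-0.983, 0.212, 0, 0],
    [-0.983, 0.212, 0, 0],
    [-0.983, 0.212, 0, 0],
    [-0.983, 0.212, 0, 0]
  ]
}}

```text
clock: 72.35
eef_pos: [0.5482, 0.1543, 0.1506]
tool_rot: [0.676, 0.737, -0.002, -0.001]
ft_force: [1.0, -0.7, 0.3]
grip_width: 0.0684
grasp_force: 0.0
```

{"fn": "apply_moves", "kwargs": {
  "commands": [
    [-0.983, 0.212, 0, 0],
    [-0.983, 0.212, 0, 0],
    [-0.983, 0.212, 0, 0],
    [-0.983, 0.212, 0, 0],
    [-0.983, 0.212, 0, 0]
  ]
}}

```text
clock: 72.77
eef_pos: [0.5778, 0.0584, 0.1506]
tool_rot: [0.676, 0.737, -0.001, -0.001]
ft_force: [-0.1, 0.8, -0.0]
grip_width: 0.0681
grasp_force: 0.0
```

{"fn": "apply_moves", "kwargs": {
  "commands": [
    [-0.983, 0.212, 0, 0],
    [-0.983, 0.212, 0, 0],
    [-0.983, 0.212, 0, 0],
    [-0.983, 0.212, 0, 0],
    [-0.983, 0.212, 0, 0]
  ]
}}

```text
clock: 73.18
eef_pos: [0.6073, -0.0375, 0.1505]
tool_rot: [0.676, 0.737, -0.001, -0.001]
ft_force: [-0.3, 0.6, 0.0]
grip_width: 0.0678
grasp_force: 0.0
```

{"fn": "apply_moves", "kwargs": {
  "commands": [
    [0, 0, 0, 0],
    [0, 0, 0, 0],
    [0, 0, 0, 0],
    [0, 0, 0, 0],
    [0, 0, 0, 0]
  ]
}}

```text
clock: 73.6
eef_pos: [0.6079, -0.0356, 0.1523]
tool_rot: [0.675, 0.737, -0.0, -0.0]
ft_force: [-0.3, 0.9, 0.7]
grip_width: 0.0684
grasp_force: 0.0
```

```bash
python3 -c "
from h import *
plan((.609,-.0363),5.0,.058)
print(feet(bot.camera('top'),z=.078,x=(.3,.65),y=(.26,.48)))"
```

```text
roll tot 0.000 (0.0 deg)  then tx -0.04 ty 0.05 tz 4.72 q6 1.42 t 73.6
[(0.5845, 0.3551, 59.3, 59.1, 4.9, 374, array([0.5843, 0.355 ])), (0.4885, 0.3467, 61.1, 58.0, 1.1, 382, array([0.489, 0.347]))]
```

{"fn": "apply_moves", "kwargs": {
  "commands": [
    [-0.03, 0.06, 1, 0],
    [0, 0, 1, 0],
    [0, 0, 1, 0],
    [0, 0, 1, 0],
    [0, 0, 0.7, 0]
  ]
}}

```text
clock: 74.07
eef_pos: [0.6086, -0.0363, 0.057]
tool_rot: [0.676, 0.737, -0.001, -0.001]
ft_force: [-0.0, 0.1, -1.0]
grip_width: 0.0685
grasp_force: 0.0
```

{"fn": "apply_moves", "kwargs": {
  "commands": [
    [0, 0, 0, 0],
    [0, 0, 0, 0],
    [0, 0, 0, 0],
    [0, 0, 0, 0],
    [0, 0, 0, 0]
  ],
  "claw": 0.42
}}

```text
clock: 74.48
eef_pos: [0.6102, -0.0371, 0.0598]
tool_rot: [0.676, 0.737, 0.001, 0.001]
ft_force: [0.4, -0.4, -1.2]
grip_width: 0.0533
grasp_force: 65.3
```

{"fn": "apply_moves", "kwargs": {
  "commands": [
    [0, 0, 0, 0],
    [0, 0, 0, 0],
    [0, 0, -0.3, 0],
    [0, 0, -0.6, 0],
    [0, 0, -0.7, 0]
  ]
}}

```text
clock: 74.9
eef_pos: [0.6087, -0.0371, 0.0905]
tool_rot: [0.676, 0.737, -0.001, -0.001]
ft_force: [0.4, -0.2, -1.9]
grip_width: 0.053
grasp_force: 65.3
```

{"fn": "apply_moves", "kwargs": {
  "commands": [
    [0, 0, -0.7, 0],
    [0, 0, -0.7, 0],
    [0, 0, -0.8, 0],
    [0, 0, 0, 0],
    [0, 0, 0, 0]
  ]
}}

```text
clock: 75.32
eef_pos: [0.6105, -0.0372, 0.1361]
tool_rot: [0.676, 0.737, 0.001, 0.001]
ft_force: [0.2, 0.6, -2.1]
grip_width: 0.0534
grasp_force: 65.5
```

```bash
python3 -c "
from h import *
plan((.3948,.3395),5.0,.058)"
```

```text
roll tot -0.001 (-0.1 deg)  then tx 19.70 ty -9.10 tz 3.90 q6 1.42 t 75.3
```

{"fn": "apply_moves", "kwargs": {
  "commands": [
    [0.985, -0.453, 0, 0],
    [0.985, -0.453, 0, 0],
    [0.985, -0.453, 0, 0],
    [0.985, -0.453, 0, 0],
    [0.985, -0.453, 0, 0]
  ]
}}

```text
clock: 75.73
eef_pos: [0.5544, 0.0577, 0.1332]
tool_rot: [0.676, 0.737, -0.001, -0.001]
ft_force: [0.1, 0.6, -1.1]
grip_width: 0.0534
grasp_force: 65.5
```

{"fn": "apply_moves", "kwargs": {
  "commands": [
    [0.985, -0.453, 0, 0],
    [0.985, -0.453, 0, 0],
    [0.985, -0.453, 0, 0],
    [0.985, -0.453, 0, 0],
    [0.985, -0.453, 0, 0]
  ]
}}

```text
clock: 76.15
eef_pos: [0.5008, 0.1519, 0.1334]
tool_rot: [0.676, 0.737, -0.001, -0.001]
ft_force: [0.4, 0.9, -1.6]
grip_width: 0.0535
grasp_force: 65.5
```

{"fn": "apply_moves", "kwargs": {
  "commands": [
    [0.985, -0.453, 0, 0],
    [0.985, -0.453, 0, 0],
    [0.985, -0.453, 0, 0],
    [0.985, -0.453, 0, 0],
    [0.985, -0.453, 0, 0]
  ]
}}

```text
clock: 76.57
eef_pos: [0.4473, 0.246, 0.1334]
tool_rot: [0.676, 0.737, -0.001, -0.0]
ft_force: [0.6, 0.2, -1.6]
grip_width: 0.0533
grasp_force: 65.5
```

{"fn": "apply_moves", "kwargs": {
  "commands": [
    [0.985, -0.453, 0, 0],
    [0.985, -0.453, 0, 0],
    [0.985, -0.453, 0, 0],
    [0.985, -0.453, 0, 0],
    [0.985, -0.453, 0, 0]
  ]
}}

```text
clock: 76.98
eef_pos: [0.3938, 0.3401, 0.1334]
tool_rot: [0.676, 0.737, -0.001, -0.0]
ft_force: [-0.0, 0.1, -1.4]
grip_width: 0.053
grasp_force: 65.5
```

{"fn": "apply_moves", "kwargs": {
  "commands": [
    [0, 0, 0, 0],
    [0, 0, 0, 0],
    [0, 0, 0.5, 0],
    [0, 0, 0.8, 0],
    [0, 0, 0.8, 0]
  ]
}}

```text
clock: 77.4
eef_pos: [0.3957, 0.3389, 0.0917]
tool_rot: [0.677, 0.736, 0.0, 0.0]
ft_force: [0.8, 0.0, -2.7]
grip_width: 0.0534
grasp_force: 65.5
```

{"fn": "apply_moves", "kwargs": {
  "commands": [
    [0, 0, 0.5, 0],
    [0, 0, 0.5, 0],
    [0, 0, 0.2, 0],
    [0, 0, 0.2, 0],
    [0, 0, 0, 0]
  ]
}}

```text
clock: 77.82
eef_pos: [0.3951, 0.3394, 0.0641]
tool_rot: [0.676, 0.737, -0.0, -0.0]
ft_force: [-0.7, 0.1, -2.6]
grip_width: 0.0535
grasp_force: 65.5
```

{"fn": "apply_moves", "kwargs": {
  "commands": [
    [0, 0, 0, 0],
    [0, 0, 0, 0],
    [0, 0, 0, 0],
    [0, 0, 0, 0],
    [0, 0, 0, 0]
  ]
}}

```text
clock: 78.23
eef_pos: [0.3953, 0.3401, 0.0651]
tool_rot: [0.676, 0.737, 0.0, 0.0]
ft_force: [-0.7, -0.6, -1.3]
grip_width: 0.0532
grasp_force: 65.5
```

Lower another 8 mm or so, release, lift, retreat and check.

{"fn": "apply_moves", "kwargs": {
  "commands": [
    [0, 0, 0.15, 0],
    [0, 0, 0.1, 0],
    [0, 0, 0.08, 0],
    [0, 0, 0.05, 0],
    [0, 0, 0.03, 0]
  ]
}}

```text
clock: 78.65
eef_pos: [0.395, 0.3397, 0.0561]
tool_rot: [0.676, 0.737, -0.0, -0.0]
ft_force: [-0.5, -0.2, -1.8]
grip_width: 0.0531
grasp_force: 65.5
```

{"fn": "apply_moves", "kwargs": {
  "commands": [
    [0, 0, 0, 0],
    [0, 0, 0, 0],
    [0, 0, 0, 0],
    [0, 0, 0, 0],
    [0, 0, 0, 0]
  ]
}}

```text
clock: 79.07
eef_pos: [0.3952, 0.3399, 0.0566]
tool_rot: [0.676, 0.737, 0.0, 0.0]
ft_force: [0.4, -0.6, -2.2]
grip_width: 0.0538
grasp_force: 65.5
```

{"fn": "apply_moves", "kwargs": {
  "commands": [
    [0, 0, 0, 0],
    [0, 0, 0, 0],
    [0, 0, -0.3, 0],
    [0, 0, -1, 0],
    [0, 0, -1, 0]
  ],
  "claw": 0.2
}}

```text
clock: 79.48
eef_pos: [0.3945, 0.3393, 0.1027]
tool_rot: [0.676, 0.737, -0.001, -0.0]
ft_force: [0.3, 0.4, 0.3]
grip_width: 0.0686
grasp_force: 0.0
```

{"fn": "apply_moves", "kwargs": {
  "commands": [
    [0, 0, -1, 0],
    [0, 0, -1, 0],
    [-1, 0, -0.5, 0],
    [-1, 0, 0, 0],
    [-1, 0, 0, 0]
  ]
}}

```text
clock: 79.9
eef_pos: [0.4011, 0.2802, 0.1544]
tool_rot: [0.676, 0.737, 0.002, 0.0]
ft_force: [-0.1, 0.3, 0.0]
grip_width: 0.0686
grasp_force: 0.0
```

{"fn": "apply_moves", "kwargs": {
  "commands": [
    [-1, 0, 0, 0],
    [-1, 0, 0, 0],
    [-1, 0, 0, 0],
    [-1, 0, 0, 0],
    [-1, 0, 0, 0]
  ]
}}

```text
clock: 80.32
eef_pos: [0.4091, 0.1796, 0.1533]
tool_rot: [0.676, 0.737, 0.001, 0.0]
ft_force: [-0.3, 0.5, 1.0]
grip_width: 0.0684
grasp_force: 0.0
```

{"fn": "apply_moves", "kwargs": {
  "commands": [
    [-1, 0, 0, 0],
    [-1, 0, 0, 0],
    [0, 0, 0, 0],
    [0, 0, 0, 0],
    [0, 0, 0, 0]
  ]
}}

```text
clock: 80.73
eef_pos: [0.4127, 0.141, 0.153]
tool_rot: [0.676, 0.737, 0.001, 0.0]
ft_force: [0.0, 0.2, -0.0]
grip_width: 0.0681
grasp_force: 0.0
```

```bash
python3 -c "
from h import *
shot('f.png',side=(170,350,130,240),s=4)
f=feet(bot.camera('top'),z=.078,x=(.3,.65),y=(.26,.48))
a=np.radians(4.8)
for q in f:
  d=np.array(q[:2])-[.4878,.3674]; print(q,'tray',d@[np.cos(a),np.sin(a)],d@[-np.sin(a),np.cos(a)])"
```

```text
(0.5844, 0.3552, 60.0, 59.3, 4.9, 380, array([0.5842, 0.355 ])) tray 0.0952403405148479 -0.02024049254874562
(0.4885, 0.3467, 61.1, 58.0, 1.1, 384, array([0.489, 0.347])) tray -0.0010345863555042986 -0.020685976676797356
(0.3941, 0.3421, 58.1, 57.8, 1.0, 380, array([0.3943, 0.3421])) tray -0.09548843034798615 -0.01737065541877449
```

View pics/f.png

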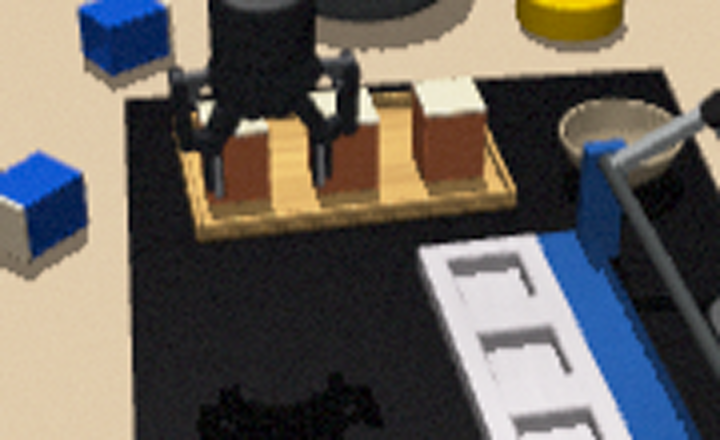

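The picture shows all three beakers upright, mouth down, in the tray at (240,160), (350,145) and (450,130). The nest is empty, the bar is back up and the arm is clear, so I'm handing in.

```bash
python3 -c "
from workcell import bot
print(bot.job_done())"
```

```text
the job is handed in; nothing more can be done
None
```

I tipped the three beakers that were present mouth down, seated them in the nest, pressed the pedal to its stop and released it, then moved them to the ware tray and handed the job in; the result wasn't shown, but the last picture has all three standing in the tray.

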